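# Shut down the countertop cooler for defrosting

### The job

Shut the little countertop cooler down for defrosting: first slide its temperature slider to the defrost mark (the one broad white bar), then swing its door wide open to the stop and, from the inside, drive the rubber wedge under the door near its free edge until it jams the door there. Snap down all four lid tabs of every food tub that came out of it and stand the tubs upright on the yellow tray, lifting no tub before its tabs are down; do not touch the red-capped spice jar or the timer.

Things in the scene. Friction and masses are not known exactly. Their poses are not given: they have to be found in the camera images.
- cooler: small steel countertop cooler, fixed, 240 deep x 230 wide x 235 mm high; origin on the worktop under its middle, x to its back, y to its left seen from the front, z up; the door covers the front (-x). On its top near the front lies a black control strip, its surface at z = 241 mm, with a slider track along y at x = -82 mm; defrost mark: the one broad white bar (8 mm; other ticks are 2 mm), at y = -25 mm.
- cold_slider (a joint): temperature slider on the cooler's strip, m along its track: 0 right-hand end, 0.10 left-hand end (from the front), defrost mark at 0.025. Grey upright cap 18 (front to back) x 14 (along the track) x 22 mm tall; in the cooler's frame its middle is at x = -82 mm, y = -50 mm + joint value, foot at z = 241, top at 263 mm. Stays where left, 1.2 N friction.
- cooler_door (a joint): the cooler's door, rad: 0 shut, 1.7 wide open at its stop. Upright hinge axis at x = -136, y = +105 mm in the cooler's frame; the right-hand edge swings out to the front, then left. Moves at a touch (0.05 N m friction), stays where left; nothing holds it at the stop. Door 28 mm thick (hinge axis in mid-thickness), 15 to 226 mm high, free edge 205 mm from the axis.
- door_handle (a point): top end of the door's handle, 220 mm high: upright round bar 10 mm thick, from 100 to 220 mm height, 29 mm clear of the door's outer face, on stand-offs at 110 and 178 mm height; 178 mm along the door from the hinge axis and 48 mm in front of it. Turns with the door, axes as door_foot.
- door_foot (a point): point on the lower inner edge of the door, 155 mm along the door from the hinge axis, 14 mm inwards of it, 15 mm above the worktop (the clearance under the door's flat underside). Turns with the door: +x out of the inner face, the side to which it shuts; -y to the free edge, 50 mm away; z up. Wide open, the inner face looks to the cooler's right.
- wedge: dark rubber door wedge, loose, 0.15 kg, 130 long x 38 wide x 30 mm tall; origin under its middle, x to the thin tip, z up. Rear 35 mm: flat-topped block with upright sides (grip across its 38 mm); from there the ramp falls straight to 3 mm at the tip. Square under the door it meets the edge with its origin 23 mm short of the inner face (tip 42 mm past it), and jams when pushed on with 10 to 20 N.
- tray: shallow yellow tray, fixed, 275 (x) x 395 mm (y), sloping walls 42 mm high; origin under its middle. The flat floor, 4 to 8 mm above the worktop, reaches 100 mm either way in x and 160 mm in y.
- tub_a: white lidded food tub, loose, about 0.37 kg, 122 long (x) x 64 wide (y) x 56 mm tall (tabs down); origin under its middle, z up. The rim that sticks out all round, 122 x 64 mm, spans 42 to 52 mm height: grip it across its 64 mm; below it the walls are 108 x 54 mm. Four grey snap tabs on the lid, one to each side. May be absent.
- tub_a_tab0 (a joint): snap tab on the +x side of tub_a's lid: angle in rad, 0 = pressed flush and engaged, 0.33 to 0.44 = standing up. Hinge 34 mm from the tub's middle at 54 mm height, tab 24 long x 36 mm wide, its top at 56 mm when down. Over-centre snap: press near the outer end with 2 to 3 N; goes home of itself from below 0.12, springs up again if let go before.
- tub_a_tab1 (a joint): snap tab on the +y side of tub_a's lid: angle in rad, 0 = pressed flush and engaged, 0.33 to 0.44 = standing up. Hinge 9 mm from the tub's middle at 54 mm height, tab 20 long x 44 mm wide, its top at 56 mm when down. Over-centre snap: press near the outer end with 2 to 3 N; goes home of itself from below 0.12, springs up again if let go before.
- tub_a_tab2 (a joint): snap tab on the -x side of tub_a's lid: angle in rad, 0 = pressed flush and engaged, 0.33 to 0.44 = standing up. Hinge 34 mm from the tub's middle at 54 mm height, tab 24 long x 36 mm wide, its top at 56 mm when down. Over-centre snap: press near the outer end with 2 to 3 N; goes home of itself from below 0.12, springs up again if let go before.
- tub_a_tab3 (a joint): snap tab on the -y side of tub_a's lid: angle in rad, 0 = pressed flush and engaged, 0.33 to 0.44 = standing up. Hinge 9 mm from the tub's middle at 54 mm height, tab 20 long x 44 mm wide, its top at 56 mm when down. Over-centre snap: press near the outer end with 2 to 3 N; goes home of itself from below 0.12, springs up again if let go before.
- tub_b: white lidded food tub, loose, about 0.37 kg, 122 long (x) x 64 wide (y) x 56 mm tall (tabs down); origin under its middle, z up. The rim that sticks out all round, 122 x 64 mm, spans 42 to 52 mm height: grip it across its 64 mm; below it the walls are 108 x 54 mm. Four grey snap tabs on the lid, one to each side. May be absent.
- tub_b_tab0 (a joint): snap tab on the +x side of tub_b's lid: angle in rad, 0 = pressed flush and engaged, 0.33 to 0.44 = standing up. Hinge 34 mm from the tub's middle at 54 mm height, tab 24 long x 36 mm wide, its top at 56 mm when down. Over-centre snap: press near the outer end with 2 to 3 N; goes home of itself from below 0.12, springs up again if let go before.
- tub_b_tab1 (a joint): snap tab on the +y side of tub_b's lid: angle in rad, 0 = pressed flush and engaged, 0.33 to 0.44 = standing up. Hinge 9 mm from the tub's middle at 54 mm height, tab 20 long x 44 mm wide, its top at 56 mm when down. Over-centre snap: press near the outer end with 2 to 3 N; goes home of itself from below 0.12, springs up again if let go before.
- tub_b_tab2 (a joint): snap tab on the -x side of tub_b's lid: angle in rad, 0 = pressed flush and engaged, 0.33 to 0.44 = standing up. Hinge 34 mm from the tub's middle at 54 mm height, tab 24 long x 36 mm wide, its top at 56 mm when down. Over-centre snap: press near the outer end with 2 to 3 N; goes home of itself from below 0.12, springs up again if let go before.
- tub_b_tab3 (a joint): snap tab on the -y side of tub_b's lid: angle in rad, 0 = pressed flush and engaged, 0.33 to 0.44 = standing up. Hinge 9 mm from the tub's middle at 54 mm height, tab 20 long x 44 mm wide, its top at 56 mm when down. Over-centre snap: press near the outer end with 2 to 3 N; goes home of itself from below 0.12, springs up again if let go before.
- tub_c: white lidded food tub, loose, about 0.37 kg, 122 long (x) x 64 wide (y) x 56 mm tall (tabs down); origin under its middle, z up. The rim that sticks out all round, 122 x 64 mm, spans 42 to 52 mm height: grip it across its 64 mm; below it the walls are 108 x 54 mm. Four grey snap tabs on the lid, one to each side. May be absent.
- tub_c_tab0 (a joint): snap tab on the +x side of tub_c's lid: angle in rad, 0 = pressed flush and engaged, 0.33 to 0.44 = standing up. Hinge 34 mm from the tub's middle at 54 mm height, tab 24 long x 36 mm wide, its top at 56 mm when down. Over-centre snap: press near the outer end with 2 to 3 N; goes home of itself from below 0.12, springs up again if let go before.
- tub_c_tab1 (a joint): snap tab on the +y side of tub_c's lid: angle in rad, 0 = pressed flush and engaged, 0.33 to 0.44 = standing up. Hinge 9 mm from the tub's middle at 54 mm height, tab 20 long x 44 mm wide, its top at 56 mm when down. Over-centre snap: press near the outer end with 2 to 3 N; goes home of itself from below 0.12, springs up again if let go before.
- tub_c_tab2 (a joint): snap tab on the -x side of tub_c's lid: angle in rad, 0 = pressed flush and engaged, 0.33 to 0.44 = standing up. Hinge 34 mm from the tub's middle at 54 mm height, tab 24 long x 36 mm wide, its top at 56 mm when down. Over-centre snap: press near the outer end with 2 to 3 N; goes home of itself from below 0.12, springs up again if let go before.
- tub_c_tab3 (a joint): snap tab on the -y side of tub_c's lid: angle in rad, 0 = pressed flush and engaged, 0.33 to 0.44 = standing up. Hinge 9 mm from the tub's middle at 54 mm height, tab 20 long x 44 mm wide, its top at 56 mm when down. Over-centre snap: press near the outer end with 2 to 3 N; goes home of itself from below 0.12, springs up again if let go before.
- spice_red: bystander: spice jar with a red cap, 45 mm thick, 106 mm tall; origin under its middle. Not to be touched.
- timer: bystander: round red and white kitchen timer, 64 mm across, 36 mm tall; origin under its middle. Not to be touched.

How it is judged:
On the way, in this order (a step that is already met when the one before it is completed fails the run):
1. the temperature slider stands at the defrost mark (value of joint cold_slider between 0.019 and 0.031 m), for 0.2 s.
2. the door is swung wide open (value of joint cooler_door above 1.5 rad), for 0.2 s.
3. the wedge is jammed under the open door, from its inner side (value of joint cooler_door above 1.55 rad and contact force between wedge and cooler_door above 2 N and x of wedge in the frame of door_foot between 0 and 0.04 m and y of wedge in the frame of door_foot between -0.06 and 0.075 m and angle between the x axis of wedge and the x axis of door_foot, either way round below 0.5 rad and angle between wedge's own z axis and vertical below 0.12 rad), for 0.2 s.
At the end, for the whole second after the job is handed in: Slider cap within 6 mm of the defrost mark; door open over 1.55 rad, wedge flat under it near the free edge, from the inner side, tip 25 mm or more under, bearing on it with over 2 N; every tub upright on the tray floor, all four tabs under 0.08 rad; all at rest (all of step 1 and all of step 3 and linear speed of each of wedge, tub_a, tub_b, tub_c below 0.02 m/s and value of joint each of tub_a_tab0, tub_a_tab1, tub_a_tab2, tub_a_tab3, tub_b_tab0, tub_b_tab1, tub_b_tab2, tub_b_tab3, tub_c_tab0, tub_c_tab1, tub_c_tab2, tub_c_tab3 below 0.08 rad and x of tub_a in the frame of tray between -0.09 and 0.09 m and y of tub_a in the frame of tray between -0.15 and 0.15 m and z of each of tub_a, tub_b, tub_c in the frame of tray below 0.02 m and angle between each of tub_a, tub_b, tub_c's own z axis and vertical below 0.12 rad and x of tub_b in the frame of tray between -0.09 and 0.09 m and y of tub_b in the frame of tray between -0.15 and 0.15 m and x of tub_c in the frame of tray between -0.09 and 0.09 m and y of tub_c in the frame of tray between -0.15 and 0.15 m); the robot touches nothing.
It fails at once if a food tub was lifted while one of its lid tabs was still up (height (world z) of tub_a above 0.025 m and value of joint any of tub_a_tab0, tub_a_tab1, tub_a_tab2, tub_a_tab3 above 0.2 rad).
It fails at once if a food tub was lifted while one of its lid tabs was still up (height (world z) of tub_b above 0.025 m and value of joint any of tub_b_tab0, tub_b_tab1, tub_b_tab2, tub_b_tab3 above 0.2 rad).
It fails at once if a food tub was lifted while one of its lid tabs was still up (height (world z) of tub_c above 0.025 m and value of joint any of tub_c_tab0, tub_c_tab1, tub_c_tab2, tub_c_tab3 above 0.2 rad).
It fails at once if the robot pushed against a bystander (red-capped spice jar or timer) (contact force between any of the arm, the fingers and spice_red above 5 N).
It fails at once if the robot pushed against a bystander (red-capped spice jar or timer) (contact force between any of the arm, the fingers and timer above 5 N).
Of tub_a, tub_b, tub_c only 2 to 3 are there at a start; the rules pass over those that are not, and their reading is None.
At some moment in a run one of tub_a, tub_b, tub_c may be knocked a few centimetres aside while the robot is not near it.
Once in a run the grip may slacken for a moment while it holds something.
It also fails if it takes over 210 s, if anything falls off the work surface, if the arm or the gripper's body presses on something with over 40 N, if the wrist force passes 120 N, or if a joint passes its speed limit or range.

### The arm

A 6-joint arm with a two-finger parallel gripper is mounted at the origin on the work surface; the furniture and walls round the work are solid. World frame = base frame: x ahead of the robot, y to its left, z up, the work surface at z = 0. Lengths are in m, angles in rad, forces in N, time in s.
With the tool pointing down it reaches from about 0.4 to 0.825 m from the base axis. Payload 7 kg.
Tool frame: the origin (TCP) lies on the centre line of the jaws, within the pads' length; the fingertips stand 22 mm ahead of it and the grasp point (between the pads) lies 3 mm ahead of it (arm.tcp_to_tips is the distance from the TCP to the fingertips, in m); z points along the fingers, y is the line along which they close (so a half turn about z gives the same grasp; the last joint's range is limited). The gripper opens to 88 mm and grips with 3 to 60 N. Pads are 19 mm wide; open, the fingers measure 130 mm over their backs; the gripper's body (78 mm by 193 mm) begins 47 mm behind the grasp point.
Start: joints at [-0.978, 0.359, 0.012, 0, -1.224, -0.288], TCP at [0.203, -0.644, 0.249] pointing down, gripper open.
Joint ranges: [-3.07, 3.07], [-1.43, 2.12], [-1.02, 1.25], [-3.03, 1.67], [-3.05, -0], [-3.03, 3.03]. Speed limits (rad/s): [2.39, 2.39, 3.01, 3.14, 3.14, 3.14].

### API

Orientations are given as [roll, pitch, yaw] about the fixed x, y, z axes, in that order (R = Rz(yaw) Ry(pitch) Rx(roll)).
In Python, from station import arm gives the robot as it stands.
- The arm moves only by the tool jog_arm, never from a script. Its argument "targets" is a list of rows, each an object of numbers: "dx", "dy", "dz": the shift along the tool's x, y, z in mm; "rx", "ry", "rz": the turn, a rotation vector about the tool's x, y, z in rad; "gripper": the closure, from 0 (fully open) to 1 (shut). In form: [{"dx": .., "dy": .., "dz": .., "rx": .., "ry": .., "rz": .., "gripper": ..}, ...]. A call has exactly 8 rows; each row is the pose to reach, as a shift and turn from the pose commanded when the call began, along the tool's axes at that moment; what a row does not reach only later rows make up. A row lasts 1/12 s, in which the tool goes at most 41.7 mm and 7.16 degrees, less where a joint would pass 70% of its speed; a pose out of reach is approached as far as the arm can. A call with a gripper value outside its range is refused whole. The fingers move at their own pace and stop on an object; "force" is the grip in N (left out, the last holds). Time passes only in rows, so rows that repeat a pose let the fingers close, or fill a call up. It gives the time, the measured TCP pose, the force, the opening and the grip force at its end, in the units of the state.
- arm.get_state(): the state, without advancing time (a new reading comes with each control period).
- arm.grab_frame(name): name is "scene" or "top" or "wrist"; returns a dict with "frame" (400x640x3 uint8, red, green, blue), "z_map" (400x640 float32, m along the optical axis (not along the pixel's ray), 0 where there is no reading), "fx", "fy", "cx", "cy" (pixels), "distortion" ([k1, k2, p1, p2, k3] as OpenCV has them; the pictures are not rectified), "view" (4x4, takes a point from world to camera coordinates). Camera axes: x right, y down, z forward; pixel columns grow to the right and rows downward; lengths in m; the calibration is good to about 2 mm. A picture is of the moment at which its call begins.
- arm.job_done(): hands the job in; it is judged then, once.
The state is a dict: "t": time; "q": joint angles; "qd": joint speeds; "joint_efforts": joint torques, N m; "eef_pos": TCP position; "ee_rot": TCP orientation; "force": force on the tool from outside, world axes, zero at the start; "moment": the same for the moment, N m; "width": finger opening in m; "gripper_force": force on a finger pad.
Only numpy, scipy, OpenCV 4.12 (cv2) and the standard library are available. Lean on these libraries where they do the work, as an engineer would, in place of code of your own. Each camera call takes 0.05 s, during which the arm holds its last target. There are 200 camera calls.

## Working session

There is one attempt and no reset: what is moved stays moved. The work goes in short steps, Python scripts to look and compute and a tool call to move; the robot and the scene stay as the last step left them, time stands still between calls to the robot, and variables do not carry over. Pictures are saved under pics/ and viewed, at most 14 in all, crops included, and the job is handed in when it is done.

Besides the shell and the picture viewer there is one more tool, called after "Request:" in YAML: its name, and indented under it one key for each argument. jog_arm: Moves the arm, as the interface text tells. Its arguments: {"type":"object","properties":{"targets":{"type":"array","items":{"type":"object","properties":{"dx":{"type":"number"},"dy":{"type":"number"},"dz":{"type":"number"},"rx":{"type":"number"},"ry":{"type":"number"},"rz":{"type":"number"},"gripper":{"type":"number"}}}},"force":{"type":"number"}},"required":["targets"]}

```bash
ls; mkdir -p pics
cat > h.py <<'E'
import numpy as np, cv2
from scipy.spatial.transform import Rotation as R
from station import arm
def shot(n,save=None):
    f=arm.grab_frame(n)
    if save: cv2.imwrite('pics/'+save,f['frame'][:,:,::-1]); np.savez('pics/'+save[:-4],**f)
    return f
def cloud(f):
    z=f['z_map']; K=np.array([[f['fx'],0,f['cx']],[0,f['fy'],f['cy']],[0,0,1.]])
    v,u=np.mgrid[:400,:640]; p=np.stack([u,v],-1).reshape(-1,1,2).astype(float)
    n=cv2.undistortPoints(p,K,np.array(f['distortion'],float)).reshape(400,640,2)
    P=np.stack([n[...,0]*z,n[...,1]*z,z],-1); V=np.linalg.inv(np.array(f['view']))
    W=P@V[:3,:3].T+V[:3,3]; W[z==0]=np.nan
    return W
def st():
    s=arm.get_state(); print({k:np.round(s[k],3).tolist() for k in ('t','q','eef_pos','ee_rot','force','width','gripper_force')}); return s
def rel(pos,rpy=None):
    s=arm.get_state(); A=R.from_euler('xyz',s['ee_rot'])
    d=A.inv().apply(np.array(pos)-s['eef_pos'])*1000
    r=(A.inv()*R.from_euler('xyz',rpy)).as_rotvec() if rpy is not None else 0
    print('d',np.round(d,1),'r',np.round(r,3));
E
python3 - <<'E'
from h import *
st()
for n in('scene','top'):
    f=shot(n,n+'0.png'); print(n,np.round(f['view'],3).tolist(),f['fx'],f['cx'],f['cy'],f['distortion'])
E
```

```text
pics
{'t': 0.0, 'q': [-0.978, 0.359, 0.011, -0.0, -1.224, -0.288], 'eef_pos': [0.202, -0.643, 0.248], 'ee_rot': [3.14, -0.0, -2.837], 'force': [-0.326, 0.547, 0.579], 'width': 0.088, 'gripper_force': 0.0}
scene [[-0.746, -0.666, 0.002, 0.452], [-0.469, 0.524, -0.711, 0.357], [0.472, -0.531, -0.703, 1.42], [0.0, 0.0, 0.0, 1.0]] 518.4682621742102 319.03824328818683 201.14341962098675 [-0.05398345  0.          0.          0.          0.        ]
top [[-0.363, -0.932, -0.007, 0.256], [-0.888, 0.348, -0.301, 0.544], [0.283, -0.103, -0.954, 1.834], [0.0, 0.0, 0.0, 1.0]] 483.1676052923324 317.6649886953747 197.7464918621943 [0.00073698 0.         0.         0.         0.        ]
```

View pics/scene0.png

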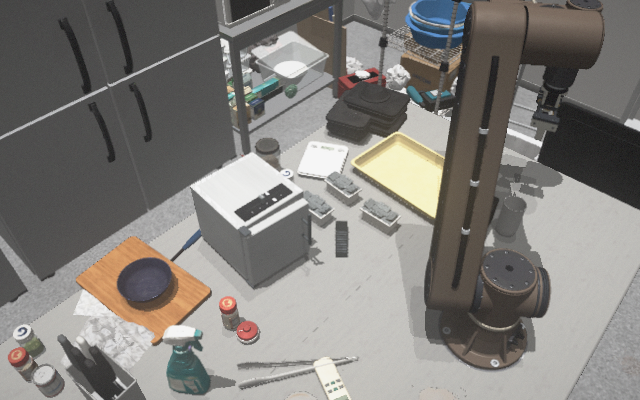

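View pics/top0.png

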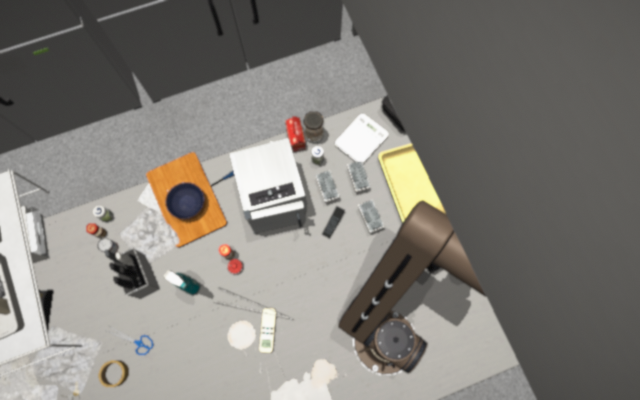

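The scene picture shows three tubs at about (343,187), (318,207), (380,215), the wedge at (342,238), the cooler with strip at (268,200), the tray at (405,175), and the spice jar and timer at (230,312) and (247,330). The top view agrees.

```bash
cat >> h.py <<'E'
def load(n): return dict(np.load('pics/'+n+'.npz'))
def blobs(f,zlo,zhi,box,minpix=30):
    W=cloud(f); m=(W[...,2]>zlo)&(W[...,2]<zhi)&(W[...,0]>box[0])&(W[...,0]<box[1])&(W[...,1]>box[2])&(W[...,1]<box[3])
    n,l=cv2.connectedComponents(m.astype(np.uint8)); out=[]
    for i in range(1,n):
        s=l==i
        if s.sum()<minpix: continue
        P=W[s]; (c,wh,a)=cv2.minAreaRect((P[:,:2]*1000).astype(np.float32))
        vv,uu=np.where(s)
        print('pix',int(uu.mean()),int(vv.mean()),s.sum(),'c',np.round(c,1),'wh',np.round(wh,1),'a',round(a,1),'z',np.round(np.nanpercentile(P[:,2],[5,50,95]),3)); out.append((P,c,wh,a))
    return out
E
python3 - <<'E'
from h import *
for n in('scene0','top0'):
    f=load(n); W=cloud(f)
    print(n,'px', [np.round(W[v,u],3).tolist() for u,v in ([(343,187),(318,207),(380,215),(342,238),(268,200),(230,312),(247,330),(405,175)] if n[0]=='s' else [(327,185),(358,176),(371,216),(334,222),(270,193),(226,251),(235,267),(410,180)])])
    B=(0.1,1.2,-.8,.5)
    print('cooler');blobs(f,.228,.25,(.3,1.2,-.5,.5),200)
    print('low');blobs(f,.012,.033,B)
    print('tubs');blobs(f,.04,.075,B)
E
```

```text
scene0 px [[0.619, -0.136, 0.06], [0.623, -0.014, 0.054], [0.447, -0.113, 0.062], [0.499, 0.01, 0.016], [0.623, 0.195, 0.239], [0.512, 0.456, 0.091], [0.468, 0.443, 0.035], [0.532, -0.385, 0.001]]
cooler
pix 245 191 4733 c [695.4 200.5] wh [234.  272.4] a 84.9 z [0.231 0.235 0.242]
low
pix 345 134 82 c [ 827.1 -399.2] wh [151.4  37.6] a 23.3 z [0.013 0.027 0.033]
pix 377 132 48 c [ 734.5 -491.1] wh [83.4 38.8] a 24.4 z [0.013 0.027 0.032]
pix 400 150 528 c [ 622.5 -456.9] wh [323.7 168.3] a 41.9 z [0.013 0.023 0.032]
pix 322 159 1302 c [ 796.7 -236.9] wh [154.9 202.5] a 28.5 z [0.014 0.021 0.027]
pix 380 184 50 c [ 556.3 -265.9] wh [ 10.2 165.5] a 84.5 z [0.013 0.019 0.027]
pix 342 195 139 c [ 628.7 -131.9] wh [117.5  50.5] a 17.0 z [0.013 0.023 0.032]
pix 321 218 85 c [598.2  -6.7] wh [64.  36.5] a 48.7 z [0.013 0.022 0.031]
pix 378 223 143 c [ 453.3 -114.5] wh [111.4  44.2] a 21.3 z [0.013 0.022 0.032]
pix 341 233 292 c [ 5.102e+02 -2.000e-01] wh [ 35.6 108.3] a 40.1 z [0.013 0.024 0.032]
pix 504 229 90 c [ 132.  -361.8] wh [65.2 28.7] a 3.2 z [0.013 0.025 0.032]
pix 243 258 433 c 
[... 2291 characters left out ...]

pix 312 135 85 c [879.5 -46.5] wh [90.8 40.7] a 74.7 z [0.041 0.056 0.072]
pix 389 155 124 c [ 674.8 -314.2] wh [ 87.1 186.6] a 33.7 z [0.041 0.045 0.052]
pix 317 158 50 c [769.5 -24.9] wh [51.7 31.1] a 78.5 z [0.041 0.061 0.074]
pix 358 175 442 c [ 639.2 -154.6] wh [ 66.7 124.2] a 84.2 z [0.047 0.058 0.069]
pix 326 185 442 c [646.5 -17.9] wh [ 64.4 125.7] a 87.8 z [0.048 0.058 0.069]
pix 390 187 35 c [ 545.1 -257.9] wh [ 9.9 75.3] a 85.9 z [0.041 0.044 0.053]
pix 197 193 136 c [795.7 481.4] wh [ 36.  119.9] a 90.0 z [0.041 0.057 0.072]
pix 370 215 475 c [ 465.6 -134.3] wh [ 66.2 123.2] a 89.9 z [0.047 0.058 0.069]
pix 275 225 96 c [562.  236.8] wh [179.6   4.8] a 82.0 z [0.044 0.058 0.074]
```

Run:
```python
from h import *
def rect(P): c,wh,a=cv2.minAreaRect((P*1000).astype(np.float32)); return np.round(c,1),np.round(wh,1),round(a,1)
for n in('scene0','top0'):
    f=load(n); W=cloud(f); hsv=cv2.cvtColor(f['frame'],cv2.COLOR_RGB2HSV)
    y=(hsv[...,0]>18)&(hsv[...,0]<34)&(hsv[...,1]>70)&(hsv[...,2]>120)&(W[...,0]>.3)&(W[...,1]<-.2)&(W[...,2]<.06)
    print(n,'tray all',rect(W[y][:,:2]),y.sum())
    fl=y&(W[...,2]<.012); print(' floor',rect(W[fl][:,:2]),np.round(np.median(W[fl][:,2]),4)); 
    rim=y&(W[...,2]>.034); print(' rim',rect(W[rim][:,:2]))
    box=(W[...,0]>.5)&(W[...,0]<.95)&(W[...,1]>0)&(W[...,1]<.4)
    t=box&(W[...,2]>.229)&(W[...,2]<.239); l,s=cv2.connectedComponents(t.astype(np.uint8))
    s2=np.argmax([ (s==i).sum() for i in range(1,l)])+1; P=W[s==s2]; print(' top',rect(P[:,:2]),(s==s2).sum())
    # yaw by percentile extents
    for a in (-7,-6,-5,-4):
        r=np.deg2rad(a); X=P[:,0]*np.cos(r)+P[:,1]*np.sin(r); Y=-P[:,0]*np.sin(r)+P[:,1]*np.cos(r); print('   ',a,np.round(np.percentile(X,[.3,99.7]),3),np.round(np.percentile(Y,[.3,99.7]),3))
    dt=box&(W[...,2]>.219)&(W[...,2]<.228)&(W[...,0]<.62); print(' door top',rect(W[dt][:,:2]),dt.sum())
    c=box&(W[...,2]>.25); print(' cap',rect(W[c][:,:2]),c.sum(),np.round(W[c].mean(0),4))
    w=(W[...,0]>.43)&(W[...,0]<.58)&(W[...,1]>-.06)&(W[...,1]<.075)&(W[...,2]>.004)&(W[...,2]<.04)&(f['frame'].max(2)<90)
    P=W[w]; c=P.mean(0); u=np.linalg.svd(P[:,:2]-c[:2],full_matrices=0)[2][0]; s=(P[:,:2]-c[:2])@u
    print(' wedge',rect(P[:,:2]),u, [(round(k*1e3),round(P[(s>k-.01)&(s<k+.01),2].mean()*1e3)) for k in np.arange(-.06,.07,.02) if ((s>k-.01)&(s<k+.01)).any()])
for n,b in(('scene0',(170,130,420,270)),('top0',(220,130,420,250))):
    im=cv2.imread('pics/'+n+'.png')[b[1]:b[3],b[0]:b[2]]; cv2.imwrite('pics/c_'+n+'.png',cv2.resize(im,None,fx=3,fy=3,interpolation=2))
```

```text
scene0 tray all (array([1376.8, -898.4]), array([1329.2, 2104.8]), 25.9) 1185
 floor (array([1395.5, -937. ]), array([1329.2, 2019. ]), 25.9) 0.0064
 rim (array([ 503.2, -385.2]), array([288.1, 377.8]), 87.1)
 top (array([695.4, 200.5]), array([234. , 272.4]), 84.9) 3921
    -7 [0.533 0.799] [0.169 0.401]
    -6 [0.539 0.804] [0.158 0.388]
    -5 [0.546 0.809] [0.146 0.376]
    -4 [0.552 0.814] [0.134 0.365]
 door top (array([556.2, 216. ]), array([229.1,  85.5]), 81.8) 683
 cap (array([626.9, 212.1]), array([16.2, 21.5]), 69.2) 41 [0.6254 0.2138 0.2592]
 wedge (array([499.7,  14.9]), array([ 32.4, 130.7]), 40.0) [-0.63751428  0.77043854] [(-40, 29), (-20, 29), (0, 26), (20, 18), (40, 12), (60, 7)]
top0 tray all (array([ 542.5, -346.9]), array([191.6, 316.4]), 86.4) 2522
 floor (array([ 535.6, -351.3]), array([184.1, 302. ]), 86.0) 0.0036
 rim (array([ 576. , -276.2]), array([129.3, 338.6]), 59.6)
 top (array([706.4, 200.7]), array([229.9, 254. ]), 84.4) 2226
    -7 [0.56  0.803] [0.17 0.4 ]
    -6 [0.566 0.808] [0.159 0.388]
    -5 [0.571 0.812] [0.147 0.376]
    -4 [0.575 0.817] [0.134 0.365]
 door top (array([561. , 211.9]), array([230.4,  99. ]), 87.7) 305
 cap (array([674.2, 253.1]), array([237.3, 106.9]), 37.0) 43 [0.633  0.2138 0.2577]
 wedge (array([501.7,  11.3]), array([ 33.1, 120.8]), 39.9) [-0.62343542  0.78187485] [(-60, 29), (-40, 29), (-20, 28), (0, 23), (20, 18), (40, 12), (60, 10)]
```

View pics/c_scene0.png

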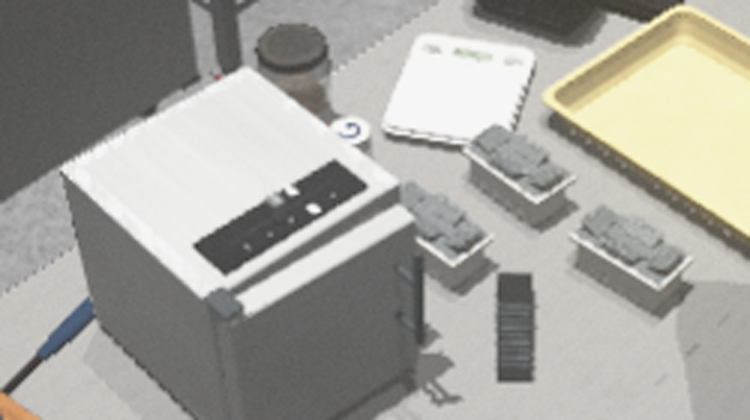

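The crop shows the cap at crop (283,195), the broad bar at (313,208), and the wedge's tip toward the image bottom. The cooler sits at about (712,200), yaw -5.3°, and the cap is at cooler y≈+6 mm, so it has to go about 31 mm to the right.

```bash
cat >> h.py <<'E'
def plan(wps):
    s=st(); p=np.array(s['eef_pos']); A=R.from_euler('xyz',s['ee_rot'])
    for w in wps:
        B=R.from_euler('xyz',[np.pi,0,w[3]]) if len(w)==4 else R.from_euler('xyz',w[3:6])
        print(np.round(w,3),'d',np.round(A.inv().apply(np.array(w[:3])-p)*1000,1),'r',np.round((A.inv()*B).as_rotvec(),3)); p=np.array(w[:3]);A=B
O=np.array([.7117,.2002]); cx=np.array([.9957,-.0924]); cy=np.array([.0924,.9957])
def C(x,y): return O+x*cx+y*cy
E
python3 - <<'E'
from h import *
Y=3.049
c=C(-.082,.0057);g=C(-.082,-.025);print(c,g)
plan([(.345,-.35,.36,Y),(.49,-.07,.36,Y),(*c,.34,Y),(*c,.268,Y),(*g,.268,Y)])
E
```

```text
[0.63057928 0.21345229] [0.6277426 0.1828843]
{'t': 0.1, 'q': [-0.978, 0.359, 0.011, -0.0, -1.224, -0.288], 'eef_pos': [0.202, -0.644, 0.248], 'ee_rot': [3.14, -0.0, -2.837], 'force': [0.783, 0.296, -0.378], 'width': 0.087, 'gripper_force': 0.0}
[ 0.345 -0.35   0.36   3.049] d [-224.   237.4 -112. ] r [ 0.001 -0.     0.397]
[ 0.49  -0.07   0.36   3.049] d [-118.5  292.2    0. ] r [0. 0. 0.]
[0.631 0.213 0.34  3.049] d [-113.8  295.2   20. ] r [0. 0. 0.]
[0.631 0.213 0.268 3.049] d [ 0. -0. 72.] r [0. 0. 0.]
[0.628 0.183 0.268 3.049] d [ -0.  -30.7  -0. ] r [0. 0. 0.]
```

Request:
jog_arm:
  targets:
    - {"dx":-25,"dy":27,"dz":-20,"rz":0.05,"gripper":0}
    - {"dx":-50,"dy":54,"dz":-40,"rz":0.1}
    - {"dx":-75,"dy":80,"dz":-55,"rz":0.15}
    - {"dx":-100,"dy":107,"dz":-70,"rz":0.2}
    - {"dx":-125,"dy":134,"dz":-85,"rz":0.25}
    - {"dx":-150,"dy":160,"dz":-95,"rz":0.3}
    - {"dx":-175,"dy":187,"dz":-105,"rz":0.35}
    - {"dx":-200,"dy":213,"dz":-112,"rz":0.397}

```text
invalid input at $.targets[0]: expected keys dx, dy, dz, rx, ry, rz, gripper
```

Request:
jog_arm:
  targets:
    - {"dx":-16,"dy":35}
    - {"dx":-32,"dy":70}
    - {"dx":-48,"dy":105}
    - {"dx":-64,"dy":140}
    - {"dx":-80,"dy":175}
    - {"dx":-96,"dy":210}
    - {"dx":-112,"dy":245}
    - {"dx":-128,"dy":270}

```text
invalid input at $.targets[0]: expected keys dx, dy, dz, rx, ry, rz, gripper
```

Request:
jog_arm:
  targets:
    - {"dx":-16,"dy":35}
    - {"dx":-32,"dy":70}
    - {"dx":-48,"dy":105}
    - {"dx":-64,"dy":140}
    - {"dx":-80,"dy":175}
    - {"dx":-96,"dy":210}
    - {"dx":-112,"dy":245}
    - {"dx":-112,"dy":260}

```text
invalid input at $.targets[0]: expected keys dx, dy, dz, rx, ry, rz, gripper
```

Run:
```python
from h import *
Y=3.049
plan([(*C(-.082,.0057),.33,Y),(*C(-.082,.0057),.268,Y)])
shot('top','top1.png'); W=cloud(load('top1'));
f=load('top1');hsv=cv2.cvtColor(f['frame'],cv2.COLOR_RGB2HSV)
y=(hsv[...,0]>18)&(hsv[...,0]<34)&(hsv[...,1]>70)&(hsv[...,2]>120)&(W[...,0]>.3)&(W[...,1]<-.2)&(W[...,2]<.06)
fl=y&(W[...,2]<.012)
for m in (y,fl): print(cv2.minAreaRect((W[m][:,:2]*1000).astype(np.float32)))
```

```text
{'t': 0.1, 'q': [-0.978, 0.359, 0.011, -0.0, -1.224, -0.288], 'eef_pos': [0.202, -0.644, 0.248], 'ee_rot': [3.14, -0.0, -2.837], 'force': [0.783, 0.296, -0.378], 'width': 0.087, 'gripper_force': 0.0}
[0.631 0.213 0.33  3.049] d [-665.5  689.2  -81.4] r [ 0.001 -0.     0.397]
[0.631 0.213 0.268 3.049] d [ 0. -0. 62.] r [0. 0. 0.]
((541.92724609375, -342.97772216796875), (188.45022583007812, 318.8190002441406), 87.71390533447266)
((535.965576171875, -351.2594299316406), (183.29701232910156, 300.6412048339844), 85.477294921875)
```

View pics/top1.png

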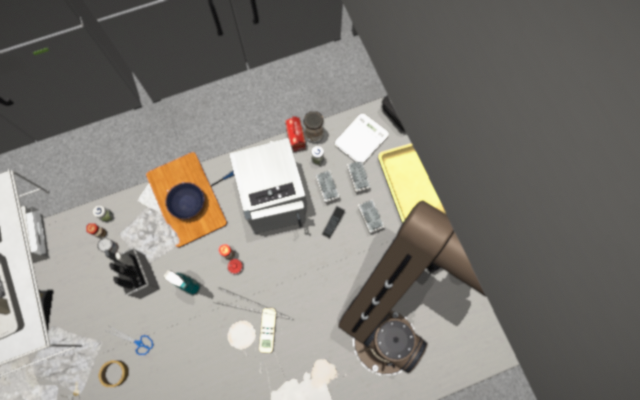

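The rows need all seven keys. Nothing moved, and the picture is unchanged from the first.

Request:
jog_arm:
  targets:
    - {"dx":-25,"dy":27,"dz":-20,"rx":0,"ry":0,"rz":0.05,"gripper":0}
    - {"dx":-50,"dy":54,"dz":-40,"rx":0,"ry":0,"rz":0.1,"gripper":0}
    - {"dx":-75,"dy":80,"dz":-55,"rx":0,"ry":0,"rz":0.15,"gripper":0}
    - {"dx":-100,"dy":107,"dz":-70,"rx":0,"ry":0,"rz":0.2,"gripper":0}
    - {"dx":-125,"dy":134,"dz":-85,"rx":0,"ry":0,"rz":0.25,"gripper":0}
    - {"dx":-150,"dy":160,"dz":-95,"rx":0,"ry":0,"rz":0.3,"gripper":0}
    - {"dx":-175,"dy":187,"dz":-105,"rx":0,"ry":0,"rz":0.35,"gripper":0}
    - {"dx":-200,"dy":213,"dz":-112,"rx":0,"ry":0,"rz":0.397,"gripper":0}

```text
t: 0.82
eef_pos: [0.3297, -0.3791, 0.3615]
ee_rot: [-3.141, 0.001, 3.047]
force: [0.3, 0.8, 0.1]
width: 0.0877
gripper_force: 0.0
```

Request:
jog_arm:
  targets:
    - {"dx":-16,"dy":35,"dz":0,"rx":0,"ry":0,"rz":0,"gripper":0}
    - {"dx":-32,"dy":70,"dz":0,"rx":0,"ry":0,"rz":0,"gripper":0}
    - {"dx":-48,"dy":105,"dz":0,"rx":0,"ry":0,"rz":0,"gripper":0}
    - {"dx":-64,"dy":140,"dz":0,"rx":0,"ry":0,"rz":0,"gripper":0}
    - {"dx":-80,"dy":175,"dz":0,"rx":0,"ry":0,"rz":0,"gripper":0}
    - {"dx":-96,"dy":210,"dz":0,"rx":0,"ry":0,"rz":0,"gripper":0}
    - {"dx":-112,"dy":245,"dz":0,"rx":0,"ry":0,"rz":0,"gripper":0}
    - {"dx":-128,"dy":270,"dz":0,"rx":0,"ry":0,"rz":0,"gripper":0}

```text
t: 1.48
eef_pos: [0.4821, -0.121, 0.3608]
ee_rot: [3.141, 0.001, 3.05]
force: [0.7, -0.3, -0.3]
width: 0.0872
gripper_force: 0.0
```

Request:
jog_arm:
  targets:
    - {"dx":-16,"dy":35,"dz":0,"rx":0,"ry":0,"rz":0,"gripper":0}
    - {"dx":-32,"dy":70,"dz":0,"rx":0,"ry":0,"rz":0,"gripper":0}
    - {"dx":-48,"dy":105,"dz":0,"rx":0,"ry":0,"rz":0,"gripper":0}
    - {"dx":-64,"dy":140,"dz":0,"rx":0,"ry":0,"rz":0,"gripper":0}
    - {"dx":-80,"dy":175,"dz":0,"rx":0,"ry":0,"rz":0,"gripper":0}
    - {"dx":-96,"dy":210,"dz":0,"rx":0,"ry":0,"rz":0,"gripper":0}
    - {"dx":-112,"dy":245,"dz":0,"rx":0,"ry":0,"rz":0,"gripper":0}
    - {"dx":-112,"dy":260,"dz":0,"rx":0,"ry":0,"rz":0,"gripper":0}

```text
t: 2.15
eef_pos: [0.6191, 0.1287, 0.3585]
ee_rot: [-3.141, -0.002, 3.051]
force: [-0.1, 0.0, -0.8]
width: 0.0875
gripper_force: 0.0
```

```bash
cat >> h.py <<'E'
def tray(f):
    W=cloud(f);hsv=cv2.cvtColor(f['frame'],cv2.COLOR_RGB2HSV)
    y=(hsv[...,0]>18)&(hsv[...,0]<34)&(hsv[...,1]>60)&(hsv[...,2]>100)&(W[...,0]>.25)&(W[...,0]<.9)&(W[...,1]>-.65)&(W[...,1]<-.2)&(W[...,2]<.06)
    for m in (y,y&(W[...,2]<.012),y&(W[...,2]>.035)): print(cv2.minAreaRect((W[m][:,:2]*1000).astype(np.float32)),m.sum())
E
python3 - <<'E'
from h import *
Y=3.049
plan([(*C(-.082,.0057),.33,Y),(*C(-.082,.0057),.268,Y)])
tray(shot('top','top2.png')); tray(shot('scene','scene2.png'))
E
```

```text
{'t': 2.15, 'q': [0.513, 0.243, 0.095, -0.0, -1.425, -2.174], 'eef_pos': [0.619, 0.129, 0.358], 'ee_rot': [-3.141, -0.002, 3.051], 'force': [-0.068, 0.034, -0.842], 'width': 0.087, 'gripper_force': 0.0}
[0.631 0.213 0.33  3.049] d [-3.8 85.5 28.4] r [-0.001 -0.002  0.002]
[0.631 0.213 0.268 3.049] d [ 0. -0. 62.] r [0. 0. 0.]
((502.2034912109375, -341.15191650390625), (193.18601989746094, 399.6849060058594), 87.81809997558594) 3879
((498.202392578125, -348.4632568359375), (186.54127502441406, 386.7216796875), 86.5815200805664) 3008
((502.4566650390625, -334.5075378417969), (179.8876953125, 399.6849060058594), 87.81809997558594) 420
((499.1260986328125, -395.35955810546875), (403.0465087890625, 336.4654235839844), 3.235968589782715) 1736
((496.817626953125, -420.3570556640625), (312.2293701171875, 368.8384094238281), 86.06839752197266) 415
((496.989501953125, -383.73614501953125), (280.55596923828125, 397.58221435546875), 86.23228454589844) 451
```

Request:
jog_arm:
  targets:
    - {"dx":-2,"dy":30,"dz":10,"rx":0,"ry":0,"rz":0,"gripper":0.3}
    - {"dx":-4,"dy":60,"dz":20,"rx":0,"ry":0,"rz":0,"gripper":0.3}
    - {"dx":-4,"dy":85,"dz":30,"rx":0,"ry":0,"rz":0,"gripper":0.3}
    - {"dx":-4,"dy":85.5,"dz":45,"rx":0,"ry":0,"rz":0,"gripper":0.3}
    - {"dx":-4,"dy":85.5,"dz":60,"rx":0,"ry":0,"rz":0,"gripper":0.3}
    - {"dx":-4,"dy":85.5,"dz":75,"rx":0,"ry":0,"rz":0,"gripper":0.3}
    - {"dx":-4,"dy":85.5,"dz":85,"rx":0,"ry":0,"rz":0,"gripper":0.3}
    - {"dx":-4,"dy":85.5,"dz":88,"rx":0,"ry":0,"rz":0,"gripper":0.3}

```text
t: 2.92
eef_pos: [0.6281, 0.2088, 0.2706]
ee_rot: [-3.14, -0.003, 3.049]
force: [-0.2, -0.3, -0.3]
width: 0.0613
gripper_force: 0.0
```

Request:
jog_arm:
  force: 5
  targets:
    - {"dx":0,"dy":0,"dz":0,"rx":0,"ry":0,"rz":0,"gripper":1}
    - {"dx":0,"dy":0,"dz":0,"rx":0,"ry":0,"rz":0,"gripper":1}
    - {"dx":0,"dy":0,"dz":0,"rx":0,"ry":0,"rz":0,"gripper":1}
    - {"dx":0,"dy":0,"dz":0,"rx":0,"ry":0,"rz":0,"gripper":1}
    - {"dx":0,"dy":0,"dz":0,"rx":0,"ry":0,"rz":0,"gripper":1}
    - {"dx":0,"dy":0,"dz":0,"rx":0,"ry":0,"rz":0,"gripper":1}
    - {"dx":0,"dy":0,"dz":0,"rx":0,"ry":0,"rz":0,"gripper":1}
    - {"dx":0,"dy":0,"dz":0,"rx":0,"ry":0,"rz":0,"gripper":1}

```text
t: 3.58
eef_pos: [0.6291, 0.2099, 0.2728]
ee_rot: [3.141, 0.0, 3.049]
force: [-0.5, 1.0, 0.9]
width: 0.0138
gripper_force: 5.1
```

Run:
```python
from h import *
Y=3.049
plan([(*C(-.082,-.025),.268,Y)])
shot('wrist','w1.png')
```

```text
{'t': 3.583, 'q': [0.615, 0.326, 0.02, -0.0, -1.264, -2.278], 'eef_pos': [0.629, 0.21, 0.273], 'ee_rot': [3.141, 0.0, 3.049], 'force': [-0.499, 1.048, 0.918], 'width': 0.014, 'gripper_force': 5.144}
[0.628 0.183 0.268 3.049] d [ -1.1 -27.    4.7] r [0. 0. 0.]
```

View pics/w1.png

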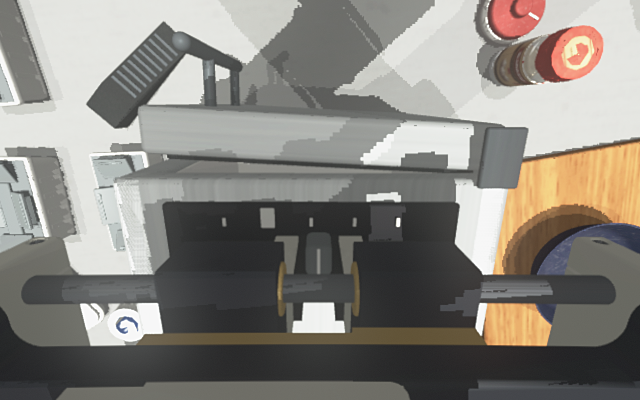

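The wrist view shows the cap gripped in mid-jaws at column 317. The broad bar is at (267,218), one 25 mm tick from the middle tick at column 311. That agrees with a 27 mm move.

Request:
jog_arm:
  targets:
    - {"dx":0,"dy":-4,"dz":0,"rx":0,"ry":0,"rz":0,"gripper":1}
    - {"dx":0,"dy":-9,"dz":0,"rx":0,"ry":0,"rz":0,"gripper":1}
    - {"dx":0,"dy":-14,"dz":0,"rx":0,"ry":0,"rz":0,"gripper":1}
    - {"dx":0,"dy":-19,"dz":0,"rx":0,"ry":0,"rz":0,"gripper":1}
    - {"dx":0,"dy":-24,"dz":0,"rx":0,"ry":0,"rz":0,"gripper":1}
    - {"dx":0,"dy":-27,"dz":0,"rx":0,"ry":0,"rz":0,"gripper":1}
    - {"dx":0,"dy":-27,"dz":0,"rx":0,"ry":0,"rz":0,"gripper":1}
    - {"dx":0,"dy":-27,"dz":0,"rx":0,"ry":0,"rz":0,"gripper":1}

```text
t: 4.3
eef_pos: [0.6265, 0.182, 0.2728]
ee_rot: [-3.141, -0.0, 3.049]
force: [-1.9, -0.9, 2.6]
width: 0.0139
gripper_force: 5.0
```

Request:
jog_arm:
  targets:
    - {"dx":0,"dy":0,"dz":0,"rx":0,"ry":0,"rz":0,"gripper":0.6}
    - {"dx":0,"dy":0,"dz":0,"rx":0,"ry":0,"rz":0,"gripper":0.6}
    - {"dx":0,"dy":0,"dz":0,"rx":0,"ry":0,"rz":0,"gripper":0.6}
    - {"dx":0,"dy":0,"dz":-15,"rx":0,"ry":0,"rz":0,"gripper":0.6}
    - {"dx":0,"dy":0,"dz":-35,"rx":0,"ry":0,"rz":0,"gripper":0.6}
    - {"dx":0,"dy":0,"dz":-55,"rx":0,"ry":0,"rz":0,"gripper":0.6}
    - {"dx":0,"dy":0,"dz":-70,"rx":0,"ry":0,"rz":0,"gripper":0.6}
    - {"dx":0,"dy":0,"dz":-80,"rx":0,"ry":0,"rz":0,"gripper":0.6}

```text
t: 4.97
eef_pos: [0.627, 0.1832, 0.3543]
ee_rot: [3.141, 0.002, 3.05]
force: [0.6, 0.7, -0.2]
width: 0.035
gripper_force: 0.0
```

Run:
```python
from h import *
st()
f=shot('wrist','w2.png')
W=cloud(f); d=W[...,:2]-O; X=d@cx; Y=d@cy; Z=W[...,2]
m=(Z>.253)&(Z<.268)&(abs(X+.082)<.02)&(abs(Y)<.07); print('cap',m.sum(),X[m].mean(),np.percentile(Y[m],[2,50,98]))
m=(abs(Z-.241)<.006)&(abs(X+.082)<.045)&(abs(Y)<.07)&(f['frame'].min(2)>150); n,l,s,c=cv2.connectedComponentsWithStats(m.astype(np.uint8))
for i in range(1,n):
    if s[i,4]>8: q=l==i; print(s[i],X[q].mean().round(4),np.percentile(Y[q],[2,50,98]).round(4))
m=(Z>.216)&(Z<.231)&(X<-.12)&(X>-.25)&(abs(Y)<.14); P=np.c_[X[m],Y[m]]; print('door',m.sum(),cv2.minAreaRect((P*1000).astype(np.float32)))
m=(Z>.10)&(Z<.222)&(X<-.165)&(X>-.3)&(Y<-.02)&(Y>-.14); print('handle', np.c_[X[m],Y[m],Z[m]].mean(0) if m.any() else 0,m.sum())
```

```text
{'t': 4.967, 'q': [0.582, 0.278, 0.133, 0.0, -1.424, -2.245], 'eef_pos': [0.627, 0.183, 0.354], 'ee_rot': [3.141, 0.002, 3.05], 'force': [0.598, 0.704, -0.161], 'width': 0.035, 'gripper_force': 0.0}
cap 445 -0.0835066541841612 [-0.03273696 -0.02570359 -0.01866604]
[352 169   9   3   9] -0.1071 [0.0031 0.0061 0.0097]
[407 171  12   1  12] -0.1068 [0.0486 0.0527 0.0571]
[311 176   9  13 115] -0.0983 [-0.0307 -0.0274 -0.0241]
[405 182   3   7  20] -0.0956 [0.0467 0.0476 0.0487]
[311 220   3   7  15] -0.062 [-0.0309 -0.0301 -0.0294]
[414 228  15   2  17] -0.057 [0.0579 0.0649 0.0692]
door 8926 ((-158.37860107421875, 1.2652435302734375), (214.55902099609375, 76.75577545166016), 89.99857330322266)
handle [-0.18183306 -0.07189409  0.16433144] 663
```

View pics/w2.png

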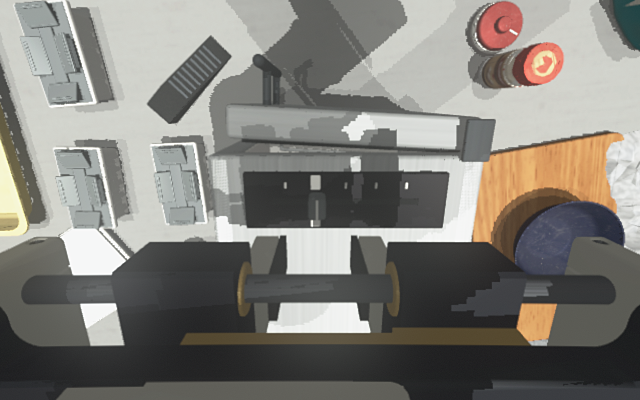

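The cap stands beside the broad bar (312,182); the cloud puts the cap at y=-25.7 and the bar at -27.4 mm. Next is the door handle, its top at about (262,62).

```bash
cat >> h.py <<'E'
H=np.array([-.136,.105])
def dr(t): # door axes in cooler frame: along, inner normal
    return np.array([-np.sin(t),-np.cos(t)]),np.array([np.cos(t),-np.sin(t)])
def hand(t): a,n=dr(t); return C(*(H+.178*a-.048*n))
def push(t,al=.15,off=.036): a,n=dr(t); return C(*(H+al*a+off*n))
E
python3 - <<'E'
from h import *
Y=3.049
print(hand(0),hand(1.7),C(*H))
plan([(*hand(0.0),.30,Y),(*hand(0),.207,Y)]+[(*hand(t),.207,Y) for t in (.2,.4,.6,.8)]+[(*hand(.8),.32,Y),(*push(.8,off=.07),.32,Y),(*push(.8,off=.07),.212,Y)]+[(*push(t),.212,Y) for t in (.8,1.,1.2,1.4,1.55,1.7)])
E
```

```text
[0.521746  0.1445155] [0.42290479 0.40328449] [0.5859868 0.3173149]
{'t': 5.017, 'q': [0.582, 0.277, 0.134, 0.001, -1.425, -2.245], 'eef_pos': [0.627, 0.183, 0.356], 'ee_rot': [3.14, 0.004, 3.05], 'force': [0.451, 0.148, 3.035], 'width': 0.035, 'gripper_force': 0.0}
[0.522 0.145 0.3   3.049] d [101.8 -48.3  55.4] r [0.002 0.004 0.001]
[0.522 0.145 0.207 3.049] d [ 0. -0. 93.] r [0. 0. 0.]
[0.489 0.161 0.207 3.049] d [34.4 13.1  0. ] r [0. 0. 0.]
[0.46  0.183 0.207 3.049] d [31.1 19.7  0. ] r [0. 0. 0.]
[0.435 0.211 0.207 3.049] d [26.6 25.4  0. ] r [0. 0. 0.]
[0.417 0.243 0.207 3.049] d [21.  30.2  0. ] r [0. 0. 0.]
[0.417 0.243 0.32  3.049] d [   0.    0. -113.] r [0. 0. 0.]
[0.513 0.169 0.32  3.049] d [-102.3  -65.1   -0. ] r [0. 0. 0.]
[0.513 0.169 0.212 3.049] d [  0.  -0. 108.] r [0. 0. 0.]
[0.492 0.195 0.212 3.049] d [23.7 24.4  0. ] r [0. 0. 0.]
[0.469 0.216 0.212 3.049] d [24.2 19.   0. ] r [0. 0. 0.]
[0.452 0.241 0.212 3.049] d [20.  23.4  0. ] r [0. 0. 0.]
[0.439 0.27  0.212 3.049] d [14.9 26.9  0. ] r [0. 0. 0.]
[0.434 0.292 0.212 3.049] d [ 7.5 21.9  0. ] r [0. 0. 0.]
[0.432 0.315 0.212 3.049] d [ 4.2 22.7  0. ] r [0. 0. 0.]
```

Request:
jog_arm:
  targets:
    - {"dx":34,"dy":-16,"dz":10,"rx":0,"ry":0,"rz":0,"gripper":0.5}
    - {"dx":68,"dy":-32,"dz":20,"rx":0,"ry":0,"rz":0,"gripper":0.5}
    - {"dx":102,"dy":-48,"dz":40,"rx":0,"ry":0,"rz":0,"gripper":0.5}
    - {"dx":102,"dy":-48,"dz":55,"rx":0,"ry":0,"rz":0,"gripper":0.5}
    - {"dx":102,"dy":-48,"dz":85,"rx":0,"ry":0,"rz":0,"gripper":0.5}
    - {"dx":102,"dy":-48,"dz":115,"rx":0,"ry":0,"rz":0,"gripper":0.5}
    - {"dx":102,"dy":-48,"dz":140,"rx":0,"ry":0,"rz":0,"gripper":0.5}
    - {"dx":102,"dy":-48,"dz":149,"rx":0,"ry":0,"rz":0,"gripper":0.5}

```text
t: 5.68
eef_pos: [0.5182, 0.1434, 0.1992]
ee_rot: [-3.139, -0.005, 3.049]
force: [-0.6, -0.1, -0.9]
width: 0.0437
gripper_force: 0.0
```

Request:
jog_arm:
  force: 8
  targets:
    - {"dx":0,"dy":0,"dz":0,"rx":0,"ry":0,"rz":0,"gripper":1}
    - {"dx":0,"dy":0,"dz":0,"rx":0,"ry":0,"rz":0,"gripper":1}
    - {"dx":0,"dy":0,"dz":0,"rx":0,"ry":0,"rz":0,"gripper":1}
    - {"dx":0,"dy":0,"dz":0,"rx":0,"ry":0,"rz":0,"gripper":1}
    - {"dx":0,"dy":0,"dz":0,"rx":0,"ry":0,"rz":0,"gripper":1}
    - {"dx":0,"dy":0,"dz":0,"rx":0,"ry":0,"rz":0,"gripper":1}
    - {"dx":0,"dy":0,"dz":0,"rx":0,"ry":0,"rz":0,"gripper":1}
    - {"dx":0,"dy":0,"dz":0,"rx":0,"ry":0,"rz":0,"gripper":1}

```text
t: 6.35
eef_pos: [0.5213, 0.145, 0.2045]
ee_rot: [3.14, 0.002, 3.05]
force: [0.4, 2.5, 3.7]
width: 0.0094
gripper_force: 8.0
```

Request:
jog_arm:
  targets:
    - {"dx":17,"dy":6,"dz":0,"rx":0,"ry":0,"rz":0,"gripper":1}
    - {"dx":34,"dy":13,"dz":0,"rx":0,"ry":0,"rz":0,"gripper":1}
    - {"dx":50,"dy":22,"dz":0,"rx":0,"ry":0,"rz":0,"gripper":1}
    - {"dx":65.5,"dy":33,"dz":0,"rx":0,"ry":0,"rz":0,"gripper":1}
    - {"dx":79,"dy":45,"dz":0,"rx":0,"ry":0,"rz":0,"gripper":1}
    - {"dx":92,"dy":58,"dz":0,"rx":0,"ry":0,"rz":0,"gripper":1}
    - {"dx":103,"dy":73,"dz":0,"rx":0,"ry":0,"rz":0,"gripper":1}
    - {"dx":113,"dy":88,"dz":0,"rx":0,"ry":0,"rz":0,"gripper":1}

```text
t: 7.02
eef_pos: [0.4188, 0.2459, 0.2057]
ee_rot: [3.135, 0.007, 3.051]
force: [13.0, 4.2, 0.0]
width: 0.0096
gripper_force: 8.0
```

Gripped and swung. Now I let go, lift out, and go to the inner side.

Request:
jog_arm:
  targets:
    - {"dx":0,"dy":0,"dz":0,"rx":0,"ry":0,"rz":0,"gripper":0.75}
    - {"dx":0,"dy":0,"dz":0,"rx":0,"ry":0,"rz":0,"gripper":0.75}
    - {"dx":0,"dy":0,"dz":0,"rx":0,"ry":0,"rz":0,"gripper":0.75}
    - {"dx":0,"dy":0,"dz":-15,"rx":0,"ry":0,"rz":0,"gripper":0.75}
    - {"dx":0,"dy":0,"dz":-40,"rx":0,"ry":0,"rz":0,"gripper":0.75}
    - {"dx":0,"dy":0,"dz":-70,"rx":0,"ry":0,"rz":0,"gripper":0.75}
    - {"dx":0,"dy":0,"dz":-100,"rx":0,"ry":0,"rz":0,"gripper":0.75}
    - {"dx":0,"dy":0,"dz":-115,"rx":0,"ry":0,"rz":0,"gripper":1}

```text
t: 7.68
eef_pos: [0.4169, 0.2418, 0.3218]
ee_rot: [3.14, 0.002, 3.048]
force: [0.8, 0.5, 0.4]
width: 0.0194
gripper_force: 0.0
```

Request:
jog_arm:
  targets:
    - {"dx":-30,"dy":-20,"dz":0,"rx":0,"ry":0,"rz":0,"gripper":1}
    - {"dx":-60,"dy":-40,"dz":0,"rx":0,"ry":0,"rz":0,"gripper":1}
    - {"dx":-90,"dy":-60,"dz":0,"rx":0,"ry":0,"rz":0,"gripper":1}
    - {"dx":-102,"dy":-66,"dz":0,"rx":0,"ry":0,"rz":0,"gripper":1}
    - {"dx":-102,"dy":-66,"dz":0,"rx":0,"ry":0,"rz":0,"gripper":1}
    - {"dx":-102,"dy":-66,"dz":0,"rx":0,"ry":0,"rz":0,"gripper":1}
    - {"dx":-102,"dy":-66,"dz":0,"rx":0,"ry":0,"rz":0,"gripper":1}
    - {"dx":-102,"dy":-66,"dz":0,"rx":0,"ry":0,"rz":0,"gripper":1}

```text
t: 8.35
eef_pos: [0.511, 0.1673, 0.3185]
ee_rot: [-3.141, -0.0, 3.05]
force: [-0.4, -0.7, 0.1]
width: 0.0009
gripper_force: 0.0
```

Run:
```python
from h import *
Y=3.049
shot('top','t3.png'); W=cloud(load('t3')); d=W[...,:2]-O; X=d@cx; Yc=d@cy; Z=W[...,2]
m=(Z>.215)&(Z<.23)&(X<-.14)&(X>-.4)&(Yc>-.12)&(Yc<.2); P=np.c_[X[m],Yc[m]]-H; print(cv2.minAreaRect((P*1000).astype(np.float32)),m.sum()); print(np.rad2deg(np.arctan2(-P.mean(0)[0],-P.mean(0)[1])))
plan([(*push(.8,off=.07),.212,Y)]+[(*push(t),.212,Y) for t in (.8,1.,1.2,1.4,1.55,1.7)])
```

```text
((-104.53201293945312, -112.67538452148438), (96.6016616821289, 15.693825721740723), 43.41630554199219) 70
42.84998721650862
{'t': 8.4, 'q': [0.681, 0.092, -0.176, -0.0, -1.302, -2.344], 'eef_pos': [0.511, 0.168, 0.319], 'ee_rot': [3.142, -0.0, 3.05], 'force': [0.184, -0.303, 0.594], 'width': 0.0, 'gripper_force': 0.0}
[0.513 0.169 0.212 3.049] d [ -2.    1.3 106.6] r [ 0.    -0.     0.001]
[0.492 0.195 0.212 3.049] d [23.7 24.4  0. ] r [0. 0. 0.]
[0.469 0.216 0.212 3.049] d [24.2 19.   0. ] r [0. 0. 0.]
[0.452 0.241 0.212 3.049] d [20.  23.4  0. ] r [0. 0. 0.]
[0.439 0.27  0.212 3.049] d [14.9 26.9  0. ] r [0. 0. 0.]
[0.434 0.292 0.212 3.049] d [ 7.5 21.9  0. ] r [0. 0. 0.]
[0.432 0.315 0.212 3.049] d [ 4.2 22.7  0. ] r [0. 0. 0.]
```

View pics/t3.png

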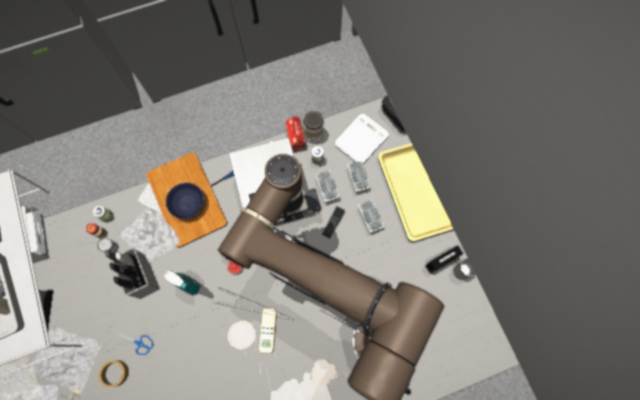

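The top view shows the door standing half open below the arm at about (300,205), with the tubs, wedge and bystanders where they were.

Request:
jog_arm:
  targets:
    - {"dx":-2,"dy":1,"dz":25,"rx":0,"ry":0,"rz":0,"gripper":1}
    - {"dx":-2,"dy":1,"dz":50,"rx":0,"ry":0,"rz":0,"gripper":1}
    - {"dx":-2,"dy":1,"dz":75,"rx":0,"ry":0,"rz":0,"gripper":1}
    - {"dx":-2,"dy":1,"dz":95,"rx":0,"ry":0,"rz":0,"gripper":1}
    - {"dx":-2,"dy":1,"dz":105,"rx":0,"ry":0,"rz":0,"gripper":1}
    - {"dx":-2,"dy":1,"dz":107,"rx":0,"ry":0,"rz":0,"gripper":1}
    - {"dx":-2,"dy":1,"dz":107,"rx":0,"ry":0,"rz":0,"gripper":1}
    - {"dx":-2,"dy":1,"dz":107,"rx":0,"ry":0,"rz":0,"gripper":1}

```text
t: 9.07
eef_pos: [0.5143, 0.1687, 0.2129]
ee_rot: [3.141, 0.002, 3.05]
force: [-0.2, -0.1, 0.5]
width: 0.0004
gripper_force: 0.0
```

Request:
jog_arm:
  targets:
    - {"dx":8,"dy":8,"dz":0,"rx":0,"ry":0,"rz":0,"gripper":1}
    - {"dx":16,"dy":16,"dz":0,"rx":0,"ry":0,"rz":0,"gripper":1}
    - {"dx":24,"dy":24,"dz":0,"rx":0,"ry":0,"rz":0,"gripper":1}
    - {"dx":36,"dy":33,"dz":0,"rx":0,"ry":0,"rz":0,"gripper":1}
    - {"dx":48,"dy":43,"dz":0,"rx":0,"ry":0,"rz":0,"gripper":1}
    - {"dx":58,"dy":54,"dz":0,"rx":0,"ry":0,"rz":0,"gripper":1}
    - {"dx":68,"dy":67,"dz":0,"rx":0,"ry":0,"rz":0,"gripper":1}
    - {"dx":76,"dy":80,"dz":0,"rx":0,"ry":0,"rz":0,"gripper":1}

```text
t: 9.73
eef_pos: [0.4443, 0.2561, 0.2123]
ee_rot: [3.141, 0.001, 3.05]
force: [1.1, -0.3, 1.0]
width: 0.0007
gripper_force: 0.4
```

Request:
jog_arm:
  targets:
    - {"dx":5,"dy":8,"dz":0,"rx":0,"ry":0,"rz":0,"gripper":1}
    - {"dx":8,"dy":16,"dz":0,"rx":0,"ry":0,"rz":0,"gripper":1}
    - {"dx":11,"dy":24,"dz":0,"rx":0,"ry":0,"rz":0,"gripper":1}
    - {"dx":13,"dy":31,"dz":0,"rx":0,"ry":0,"rz":0,"gripper":1}
    - {"dx":15,"dy":38,"dz":0,"rx":0,"ry":0,"rz":0,"gripper":1}
    - {"dx":16,"dy":44,"dz":0,"rx":0,"ry":0,"rz":0,"gripper":1}
    - {"dx":17,"dy":49,"dz":0,"rx":0,"ry":0,"rz":0,"gripper":1}
    - {"dx":18,"dy":54,"dz":0,"rx":0,"ry":0,"rz":0,"gripper":1}

```text
t: 10.4
eef_pos: [0.4325, 0.3106, 0.2114]
ee_rot: [-3.141, -0.0, 3.049]
force: [0.2, -0.9, 0.9]
width: 0.0005
gripper_force: 0.3
```

Run:
```python
from h import *
Y=3.049
s=st()
shot('scene','s4.png')
```

```text
{'t': 10.4, 'q': [0.991, 0.154, -0.355, -0.0, -1.062, -2.655], 'eef_pos': [0.433, 0.311, 0.211], 'ee_rot': [-3.141, -0.0, 3.049], 'force': [0.163, -0.892, 0.908], 'width': 0.0, 'gripper_force': 0.301}
```

View pics/s4.png

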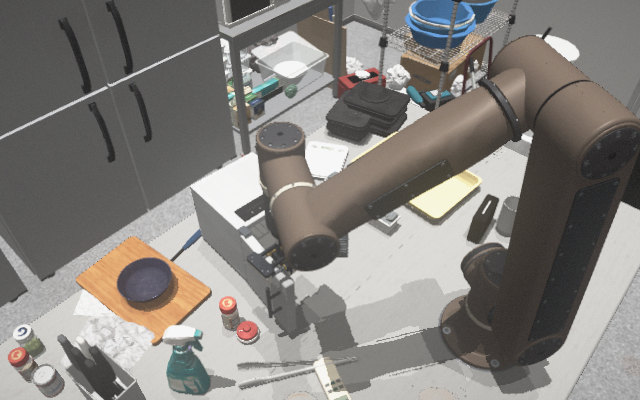

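The scene shows the door swung out, its handle near (270,300), and clear of the jar (229,312) and timer (247,330). I nudge it on to the stop.

Request:
jog_arm:
  targets:
    - {"dx":0,"dy":1,"dz":0,"rx":0,"ry":0,"rz":0,"gripper":1}
    - {"dx":0,"dy":2,"dz":0,"rx":0,"ry":0,"rz":0,"gripper":1}
    - {"dx":0,"dy":3,"dz":0,"rx":0,"ry":0,"rz":0,"gripper":1}
    - {"dx":0,"dy":4,"dz":0,"rx":0,"ry":0,"rz":0,"gripper":1}
    - {"dx":0,"dy":5,"dz":0,"rx":0,"ry":0,"rz":0,"gripper":1}
    - {"dx":0,"dy":6,"dz":0,"rx":0,"ry":0,"rz":0,"gripper":1}
    - {"dx":0,"dy":6,"dz":0,"rx":0,"ry":0,"rz":0,"gripper":1}
    - {"dx":0,"dy":6,"dz":0,"rx":0,"ry":0,"rz":0,"gripper":1}

```text
t: 11.12
eef_pos: [0.4329, 0.315, 0.2114]
ee_rot: [-3.139, -0.0, 3.049]
force: [0.2, -5.0, 1.1]
width: 0.0003
gripper_force: 2.4
```

Request:
jog_arm:
  targets:
    - {"dx":0,"dy":-10,"dz":0,"rx":0,"ry":0,"rz":0,"gripper":1}
    - {"dx":0,"dy":-30,"dz":0,"rx":0,"ry":0,"rz":0,"gripper":1}
    - {"dx":0,"dy":-60,"dz":0,"rx":0,"ry":0,"rz":0,"gripper":0.5}
    - {"dx":0,"dy":-95,"dz":-20,"rx":0,"ry":0,"rz":0,"gripper":0}
    - {"dx":0,"dy":-130,"dz":-40,"rx":0,"ry":0,"rz":0,"gripper":0}
    - {"dx":0,"dy":-165,"dz":-60,"rx":0,"ry":0,"rz":0,"gripper":0}
    - {"dx":0,"dy":-200,"dz":-80,"rx":0,"ry":0,"rz":0,"gripper":0}
    - {"dx":0,"dy":-220,"dz":-100,"rx":0,"ry":0,"rz":0,"gripper":0}

```text
t: 11.78
eef_pos: [0.4115, 0.0943, 0.3128]
ee_rot: [3.141, 0.001, 3.049]
force: [1.0, -0.4, 0.5]
width: 0.0352
gripper_force: 0.0
```

```bash
cat > scan.py <<'E'
from h import *
import sys
st()
def wedge(f,box):
    W=cloud(f); w=(W[...,0]>box[0])&(W[...,0]<box[1])&(W[...,1]>box[2])&(W[...,1]<box[3])&(W[...,2]>.004)&(W[...,2]<.04)&(f['frame'].max(2)<95)
    P=W[w]; print('wedge',w.sum(),cv2.minAreaRect((P[:,:2]*1000).astype(np.float32)))
for n in sys.argv[1:]:
    f=shot(n,'last_'+n+'.png'); W=cloud(f); print(n); wedge(f,(.43,.58,-.07,.09))
    blobs(f,.046,.075,(.38,.72,-.26,.06),200)
    d=W[...,:2]-O; X=d@cx; Yc=d@cy; Z=W[...,2]
    m=(Z>.217)&(Z<.23)&(X<-.14)&(X>-.4)&(Yc>-.0)&(Yc<.2); P=np.c_[X[m],Yc[m]]-H; print('door',m.sum()); print(cv2.minAreaRect((P*1000).astype(np.float32)))
E
python3 scan.py scene top wrist
```

```text
{'t': 11.783, 'q': [0.697, -0.117, -0.395, -0.0, -1.291, -2.36], 'eef_pos': [0.411, 0.094, 0.313], 'ee_rot': [3.141, 0.001, 3.049], 'force': [1.013, -0.355, 0.478], 'width': 0.035, 'gripper_force': 0.0}
scene
wedge 355 ((498.02197265625, 13.965160369873047), (35.12057113647461, 126.91459655761719), 40.599609375)
pix 316 204 492 c [638.  -17.5] wh [ 66.5 124.3] a 87.6 z [0.048 0.056 0.065]
pix 380 211 558 c [ 462.2 -132. ] wh [122.6  69.6] a 1.0 z [0.048 0.055 0.065]
door 766
((-103.09342956542969, 18.048660278320312), (67.46493530273438, 202.7937774658203), 73.8641586303711)
top
wedge 8 ((460.43951416015625, 21.39097785949707), (75.93981170654297, 15.178088188171387), 86.18937683105469)
pix 358 175 419 c [ 638.8 -153.9] wh [ 65.3 123. ] a 84.3 z [0.049 0.058 0.068]
pix 370 215 461 c [ 465.2 -133.7] wh [ 65.2 124. ] a 89.1 z [0.048 0.058 0.068]
door 374
((-102.33811950683594, 12.471256256103516), (65.07486724853516, 198.9068603515625), 69.43238067626953)
wrist
wedge 1099 ((501.5621337890625, 10.984642028808594), (37.43071746826172, 122.37334442138672), 40.20793914794922)
pix 148 206 3526 c [ 454.  -136.1] wh [102.4  64.5] a 0.1 z [0.05  0.056 0.064]
pix 270 321 385 c [640.3   1.2] wh [33.1 53.1] a 75.9 z [0.049 0.057 0.064]
door 1133
((-145.01556396484375, 1.319559097290039), (67.04522705078125, 17.81619644165039), 9.731310844421387)
```

View pics/last_wrist.png

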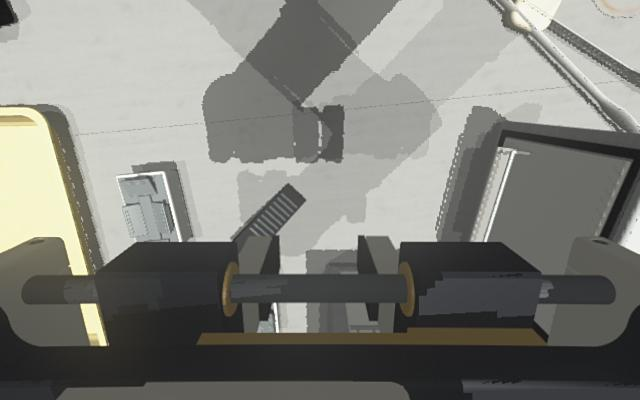

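The wrist view shows the wedge at about (275,210), ramp up-right, and the door open at right (1.7 rad, by the contact at the stop). I go to the wedge's block.

```bash
cat >> h.py <<'E'
def foot(x,y,t=1.7):
    a,n=dr(t); return C(*(H+(.155-y)*a+(.014+x)*n))
E
python3 - <<'E'
from h import *
g=np.array([.4983,.0143])-.0465*np.array([-.647,.763]); print(g,foot(0,0))
p=[foot(x+.0465,0.0) for x in (.06,.023)]
plan([(*g,.14,-.867+.8),(*g,.14,-.867),(*g,.034,-.867),(*g,.05,-.867),(*p[0],.05,-1.793),(*p[0],.035,-1.793),(*p[1],.035,-1.793)])
E
```

```text
[ 0.5283855 -0.0211795] [0.43170613 0.33774561]
{'t': 11.933, 'q': [0.698, -0.116, -0.393, 0.0, -1.289, -2.363], 'eef_pos': [0.413, 0.096, 0.313], 'ee_rot': [3.138, 0.004, 3.047], 'force': [-0.374, 0.632, 0.146], 'width': 0.046, 'gripper_force': 0.0}
[ 0.528 -0.021  0.14  -0.067] d [-125.3 -106.5  173.5] r [ 0.006 -0.006  3.114]
[ 0.528 -0.021  0.14  -0.867] d [0. 0. 0.] r [ 0.  -0.   0.8]
[ 0.528 -0.021  0.034 -0.867] d [  0.  -0. 106.] r [0. 0. 0.]
[ 0.528 -0.021  0.05  -0.867] d [  0.   0. -16.] r [0. 0. 0.]
[ 0.408  0.234  0.05  -1.793] d [-272.2  -73.5   -0. ] r [ 0.    -0.     0.926]
[ 0.408  0.234  0.035 -1.793] d [ 0. -0. 15.] r [0. 0. 0.]
[ 0.416  0.27   0.035 -1.793] d [-37.   0.   0.] r [0. 0. 0.]
```

Request:
jog_arm:
  targets:
    - {"dx":-18,"dy":-16,"dz":10,"rx":0,"ry":0,"rz":-0.12,"gripper":0.38}
    - {"dx":-36,"dy":-31,"dz":25,"rx":0,"ry":0,"rz":-0.24,"gripper":0.38}
    - {"dx":-54,"dy":-46,"dz":45,"rx":0,"ry":0,"rz":-0.36,"gripper":0.38}
    - {"dx":-72,"dy":-61,"dz":65,"rx":0,"ry":0,"rz":-0.48,"gripper":0.38}
    - {"dx":-90,"dy":-76,"dz":85,"rx":0,"ry":0,"rz":-0.6,"gripper":0.38}
    - {"dx":-105,"dy":-90,"dz":105,"rx":0,"ry":0,"rz":-0.72,"gripper":0.38}
    - {"dx":-118,"dy":-100,"dz":125,"rx":0,"ry":0,"rz":-0.84,"gripper":0.38}
    - {"dx":-125,"dy":-106,"dz":140,"rx":0,"ry":0,"rz":-0.96,"gripper":0.38}

```text
t: 12.6
eef_pos: [0.5275, -0.0207, 0.1685]
ee_rot: [3.14, -0.002, -2.269]
force: [-0.7, 1.1, -0.4]
width: 0.0545
gripper_force: 0.0
```

Request:
jog_arm:
  targets:
    - {"dx":0,"dy":0,"dz":0,"rx":0,"ry":0,"rz":-0.12,"gripper":0.38}
    - {"dx":0,"dy":0,"dz":0,"rx":0,"ry":0,"rz":-0.24,"gripper":0.38}
    - {"dx":0,"dy":0,"dz":0,"rx":0,"ry":0,"rz":-0.36,"gripper":0.38}
    - {"dx":0,"dy":0,"dz":0,"rx":0,"ry":0,"rz":-0.48,"gripper":0.38}
    - {"dx":0,"dy":0,"dz":0,"rx":0,"ry":0,"rz":-0.6,"gripper":0.38}
    - {"dx":0,"dy":0,"dz":0,"rx":0,"ry":0,"rz":-0.72,"gripper":0.38}
    - {"dx":0,"dy":0,"dz":0,"rx":0,"ry":0,"rz":-0.84,"gripper":0.38}
    - {"dx":0,"dy":0,"dz":0,"rx":0,"ry":0,"rz":-0.96,"gripper":0.38}

```text
t: 13.27
eef_pos: [0.527, -0.0193, 0.1704]
ee_rot: [3.14, 0.0, -1.307]
force: [0.1, 0.4, -0.7]
width: 0.054
gripper_force: 0.0
```

Request:
jog_arm:
  targets:
    - {"dx":0,"dy":0,"dz":0,"rx":0,"ry":0,"rz":-0.12,"gripper":0.38}
    - {"dx":0,"dy":0,"dz":0,"rx":0,"ry":0,"rz":-0.24,"gripper":0.38}
    - {"dx":0,"dy":0,"dz":0,"rx":0,"ry":0,"rz":-0.36,"gripper":0.38}
    - {"dx":0,"dy":0,"dz":0,"rx":0,"ry":0,"rz":-0.445,"gripper":0.38}
    - {"dx":0,"dy":0,"dz":0,"rx":0,"ry":0,"rz":-0.445,"gripper":0.38}
    - {"dx":0,"dy":0,"dz":0,"rx":0,"ry":0,"rz":-0.445,"gripper":0.38}
    - {"dx":0,"dy":0,"dz":0,"rx":0,"ry":0,"rz":-0.445,"gripper":0.38}
    - {"dx":0,"dy":0,"dz":0,"rx":0,"ry":0,"rz":-0.445,"gripper":0.38}

```text
t: 13.93
eef_pos: [0.5274, -0.0197, 0.1713]
ee_rot: [3.141, 0.0, -0.871]
force: [-0.6, -0.8, 0.3]
width: 0.0541
gripper_force: 0.0
```

Run:
```python
from h import *
g=np.array([.4983,.0143])-.0465*np.array([-.647,.763])
plan([(*g,.034,-.867)])
f=shot('wrist','w5.png'); W=cloud(f); w=(W[...,0]>.43)&(W[...,0]<.58)&(W[...,1]>-.07)&(W[...,1]<.09)&(W[...,2]>.004)&(W[...,2]<.04)&(f['frame'].max(2)<95)
print(w.sum(),cv2.minAreaRect((W[w][:,:2]*1000).astype(np.float32)))
```

```text
{'t': 13.933, 'q': [0.335, 0.184, -0.419, -0.0, -0.968, 0.366], 'eef_pos': [0.527, -0.02, 0.171], 'ee_rot': [3.141, 0.0, -0.871], 'force': [-0.551, -0.76, 0.333], 'width': 0.054, 'gripper_force': 0.0}
[ 0.528 -0.021  0.034 -0.867] d [1.800e+00 1.000e-01 1.373e+02] r [ 0.     0.    -0.004]
3885 ((504.3759460449219, 7.812343597412109), (37.98747253417969, 125.64368438720703), 40.3787841796875)
```

View pics/w5.png

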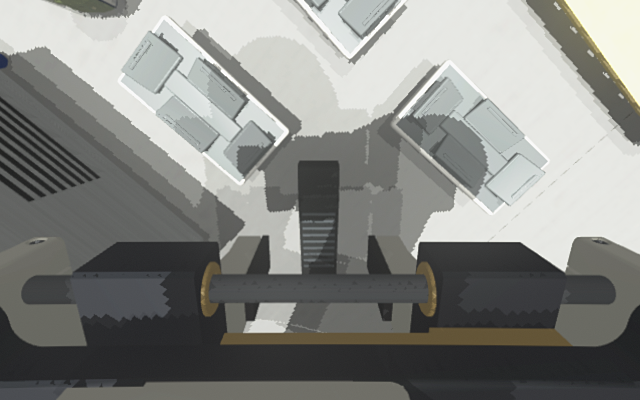

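The wrist view shows the wedge centred between the jaws (columns 300–338), block end up at row 160, with the tubs clear at both sides.

Request:
jog_arm:
  targets:
    - {"dx":4,"dy":0,"dz":30,"rx":0,"ry":0,"rz":0,"gripper":0.38}
    - {"dx":4,"dy":0,"dz":60,"rx":0,"ry":0,"rz":0,"gripper":0.38}
    - {"dx":4,"dy":0,"dz":85,"rx":0,"ry":0,"rz":0,"gripper":0.38}
    - {"dx":4,"dy":0,"dz":105,"rx":0,"ry":0,"rz":0,"gripper":0.38}
    - {"dx":4,"dy":0,"dz":118,"rx":0,"ry":0,"rz":0,"gripper":0.38}
    - {"dx":4,"dy":0,"dz":127,"rx":0,"ry":0,"rz":0,"gripper":0.38}
    - {"dx":4,"dy":0,"dz":133,"rx":0,"ry":0,"rz":0,"gripper":0.38}
    - {"dx":4,"dy":0,"dz":136,"rx":0,"ry":0,"rz":0,"gripper":0.38}

```text
t: 14.65
eef_pos: [0.53, -0.0229, 0.035]
ee_rot: [3.141, 0.0, -0.869]
force: [-0.3, -0.4, 1.1]
width: 0.0543
gripper_force: 0.0
```

Request:
jog_arm:
  force: 40
  targets:
    - {"dx":0,"dy":0,"dz":0,"rx":0,"ry":0,"rz":0,"gripper":0.38}
    - {"dx":0,"dy":0,"dz":0,"rx":0,"ry":0,"rz":0,"gripper":1}
    - {"dx":0,"dy":0,"dz":0,"rx":0,"ry":0,"rz":0,"gripper":1}
    - {"dx":0,"dy":0,"dz":0,"rx":0,"ry":0,"rz":0,"gripper":1}
    - {"dx":0,"dy":0,"dz":0,"rx":0,"ry":0,"rz":0,"gripper":1}
    - {"dx":0,"dy":0,"dz":0,"rx":0,"ry":0,"rz":0,"gripper":1}
    - {"dx":0,"dy":0,"dz":0,"rx":0,"ry":0,"rz":0,"gripper":1}
    - {"dx":0,"dy":0,"dz":0,"rx":0,"ry":0,"rz":0,"gripper":1}

```text
t: 15.32
eef_pos: [0.5305, -0.0228, 0.0363]
ee_rot: [-3.141, -0.001, -0.869]
force: [-1.8, 0.1, 6.6]
width: 0.0375
gripper_force: 40.0
```

Run:
```python
from h import *
s=st(); z=s['eef_pos'][2]; g=s['eef_pos'][:2]
off=(np.array(g)-np.array([.501,.0116]))@np.array([.647,-.763]); print('off',off)
p=[foot(x+off,0.0) for x in (.06,.023)]
plan([(*g,z+.015,-.867),(*p[0],z+.015,-1.793),(*p[0],z,-1.793),(*p[1],z,-1.793)])
```

```text
{'t': 15.317, 'q': [0.327, 0.363, -0.557, 0.0, -0.65, 0.375], 'eef_pos': [0.53, -0.023, 0.036], 'ee_rot': [-3.141, -0.001, -0.869], 'force': [-1.786, 0.118, 6.649], 'width': 0.037, 'gripper_force': 39.994}
off 0.045322196389509614
{'t': 15.317, 'q': [0.327, 0.363, -0.557, 0.0, -0.65, 0.375], 'eef_pos': [0.53, -0.023, 0.036], 'ee_rot': [-3.141, -0.001, -0.869], 'force': [-1.786, 0.118, 6.649], 'width': 0.037, 'gripper_force': 39.994}
[ 0.53  -0.023  0.051 -0.867] d [  0.  -0. -15.] r [-0.001 -0.001 -0.002]
[ 0.409  0.235  0.051 -1.793] d [-275.5  -73.9   -0. ] r [ 0.    -0.     0.926]
[ 0.409  0.235  0.036 -1.793] d [ 0. -0. 15.] r [0. 0. 0.]
[ 0.417  0.271  0.036 -1.793] d [-37.   0.   0.] r [0. 0. 0.]
```

Request:
jog_arm:
  targets:
    - {"dx":0,"dy":0,"dz":-8,"rx":0,"ry":0,"rz":0,"gripper":1}
    - {"dx":-10,"dy":-3,"dz":-15,"rx":0,"ry":0,"rz":0,"gripper":1}
    - {"dx":-40,"dy":-12,"dz":-15,"rx":0,"ry":0,"rz":0.1,"gripper":1}
    - {"dx":-75,"dy":-22,"dz":-15,"rx":0,"ry":0,"rz":0.2,"gripper":1}
    - {"dx":-110,"dy":-32,"dz":-15,"rx":0,"ry":0,"rz":0.3,"gripper":1}
    - {"dx":-145,"dy":-42,"dz":-15,"rx":0,"ry":0,"rz":0.4,"gripper":1}
    - {"dx":-180,"dy":-52,"dz":-15,"rx":0,"ry":0,"rz":0.5,"gripper":1}
    - {"dx":-200,"dy":-58,"dz":-15,"rx":0,"ry":0,"rz":0.6,"gripper":1}

```text
t: 15.98
eef_pos: [0.4438, 0.17, 0.0513]
ee_rot: [-3.141, 0.001, -1.472]
force: [0.7, -0.4, -1.1]
width: 0.0374
gripper_force: 40.0
```

Run:
```python
from h import *
off=.0453;z=.0363
p=[foot(x+off,0.0) for x in (.06,.023)]
plan([(*p[0],z+.015,-1.793),(*p[0],z,-1.793),(*p[1],z,-1.793)])
```

```text
{'t': 15.983, 'q': [0.781, 0.265, -0.666, -0.0, -0.638, -0.683], 'eef_pos': [0.444, 0.17, 0.051], 'ee_rot': [-3.141, 0.001, -1.472], 'force': [0.726, -0.424, -1.05], 'width': 0.037, 'gripper_force': 39.985}
[ 0.409  0.235  0.051 -1.793] d [-68.2  28.7   0.1] r [-0.001  0.001  0.321]
[ 0.409  0.235  0.036 -1.793] d [ 0. -0. 15.] r [0. 0. 0.]
[ 0.417  0.271  0.036 -1.793] d [-37.   0.   0.] r [0. 0. 0.]
```

Request:
jog_arm:
  targets:
    - {"dx":-11,"dy":9,"dz":0,"rx":0,"ry":0,"rz":0.08,"gripper":1}
    - {"dx":-22,"dy":18,"dz":0,"rx":0,"ry":0,"rz":0.16,"gripper":1}
    - {"dx":-33,"dy":27,"dz":0,"rx":0,"ry":0,"rz":0.24,"gripper":1}
    - {"dx":-44,"dy":36.5,"dz":0,"rx":0,"ry":0,"rz":0.321,"gripper":1}
    - {"dx":-44,"dy":36.5,"dz":5,"rx":0,"ry":0,"rz":0.321,"gripper":1}
    - {"dx":-44,"dy":36.5,"dz":10,"rx":0,"ry":0,"rz":0.321,"gripper":1}
    - {"dx":-44,"dy":36.5,"dz":14,"rx":0,"ry":0,"rz":0.321,"gripper":1}
    - {"dx":-44,"dy":36.5,"dz":15,"rx":0,"ry":0,"rz":0.321,"gripper":1}

```text
t: 16.65
eef_pos: [0.4043, 0.2073, 0.036]
ee_rot: [3.141, -0.0, -1.788]
force: [-16.3, 2.0, 35.5]
width: 0.0374
gripper_force: 40.0
```

Run:
```python
from h import *
off=.0453;z=.0363
p=[foot(x+off,0.0) for x in (.06,.023)]
plan([(*p[0],z,-1.793),(*p[1],z,-1.793)])
f=shot('wrist','w6.png')
```

```text
{'t': 16.65, 'q': [0.909, 0.265, -0.724, -0.0, -0.582, -1.126], 'eef_pos': [0.404, 0.207, 0.036], 'ee_rot': [3.141, -0.0, -1.788], 'force': [-16.317, 1.989, 35.499], 'width': 0.037, 'gripper_force': 40.015}
[ 0.409  0.235  0.036 -1.793] d [-28.    1.8  -0.3] r [ 0.    -0.     0.005]
[ 0.417  0.271  0.036 -1.793] d [-37.   0.   0.] r [0. 0. 0.]
```

View pics/w6.png

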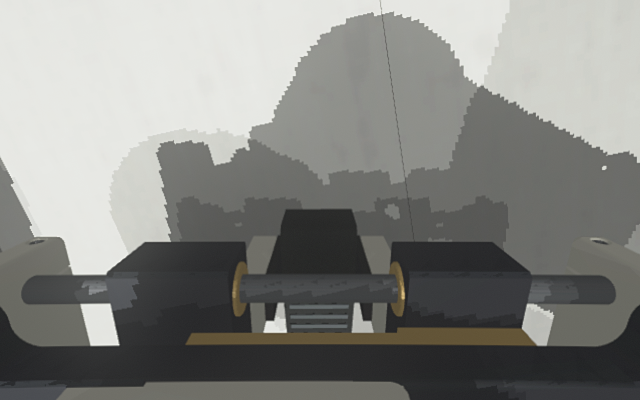

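The wedge is held square at (318,240), but presses on the worktop. I ease up 1.5 mm and advance.

Request:
jog_arm:
  targets:
    - {"dx":0,"dy":0,"dz":-1,"rx":0,"ry":0,"rz":0,"gripper":1}
    - {"dx":-5,"dy":0,"dz":-2,"rx":0,"ry":0,"rz":0,"gripper":1}
    - {"dx":-13,"dy":1,"dz":-2,"rx":0,"ry":0,"rz":0,"gripper":1}
    - {"dx":-21,"dy":1.5,"dz":-2,"rx":0,"ry":0,"rz":0,"gripper":1}
    - {"dx":-29,"dy":2,"dz":-2,"rx":0,"ry":0,"rz":0,"gripper":1}
    - {"dx":-37,"dy":2,"dz":-2,"rx":0,"ry":0,"rz":0,"gripper":1}
    - {"dx":-45,"dy":2,"dz":-2,"rx":0,"ry":0,"rz":0,"gripper":1}
    - {"dx":-50,"dy":2,"dz":-2,"rx":0,"ry":0,"rz":0,"gripper":1}

```text
t: 17.37
eef_pos: [0.4137, 0.2579, 0.0375]
ee_rot: [-3.141, 0.0, -1.789]
force: [0.1, -0.7, -1.5]
width: 0.0378
gripper_force: 40.0
```

Request:
jog_arm:
  targets:
    - {"dx":-2,"dy":0,"dz":0,"rx":0,"ry":0,"rz":0,"gripper":1}
    - {"dx":-4,"dy":0,"dz":0,"rx":0,"ry":0,"rz":0,"gripper":1}
    - {"dx":-6,"dy":0,"dz":0,"rx":0,"ry":0,"rz":0,"gripper":1}
    - {"dx":-8,"dy":0,"dz":0,"rx":0,"ry":0,"rz":0,"gripper":1}
    - {"dx":-9,"dy":0,"dz":0,"rx":0,"ry":0,"rz":0,"gripper":1}
    - {"dx":-10,"dy":0,"dz":0,"rx":0,"ry":0,"rz":0,"gripper":1}
    - {"dx":-11,"dy":0,"dz":0,"rx":0,"ry":0,"rz":0,"gripper":1}
    - {"dx":-12,"dy":0,"dz":0,"rx":0,"ry":0,"rz":0,"gripper":1}

```text
t: 18.03
eef_pos: [0.4156, 0.2678, 0.0374]
ee_rot: [3.141, -0.001, -1.79]
force: [-0.6, -1.7, -2.3]
width: 0.0379
gripper_force: 40.0
```

Run:
```python
from h import *
s=st(); a,n=dr(1.7); nw=n[0]*cx+n[1]*cy; print('wedge foot x',(np.array(s['eef_pos'][:2])-foot(0,0))@nw-.0453)
```

```text
{'t': 18.033, 'q': [0.971, 0.315, -0.635, -0.0, -0.621, -1.19], 'eef_pos': [0.416, 0.268, 0.037], 'ee_rot': [3.141, -0.001, -1.79], 'force': [-0.607, -1.661, -2.292], 'width': 0.038, 'gripper_force': 39.994}
wedge foot x 0.02646173816750965
```

Request:
jog_arm:
  targets:
    - {"dx":-1,"dy":0,"dz":0,"rx":0,"ry":0,"rz":0,"gripper":1}
    - {"dx":-2,"dy":0,"dz":0,"rx":0,"ry":0,"rz":0,"gripper":1}
    - {"dx":-3,"dy":0,"dz":0,"rx":0,"ry":0,"rz":0,"gripper":1}
    - {"dx":-4,"dy":0,"dz":0,"rx":0,"ry":0,"rz":0,"gripper":1}
    - {"dx":-4.5,"dy":0,"dz":0,"rx":0,"ry":0,"rz":0,"gripper":1}
    - {"dx":-5,"dy":0,"dz":0,"rx":0,"ry":0,"rz":0,"gripper":1}
    - {"dx":-5.5,"dy":0,"dz":0,"rx":0,"ry":0,"rz":0,"gripper":1}
    - {"dx":-6,"dy":0,"dz":0,"rx":0,"ry":0,"rz":0,"gripper":1}

```text
t: 18.7
eef_pos: [0.4157, 0.2711, 0.0366]
ee_rot: [3.139, -0.006, -1.791]
force: [0.6, -10.3, -1.1]
width: 0.0375
gripper_force: 40.0
```

Contact: 10 N. A little further, to about 20 N.

Request:
jog_arm:
  targets:
    - {"dx":-0.5,"dy":0,"dz":0,"rx":0,"ry":0,"rz":0,"gripper":1}
    - {"dx":-1,"dy":0,"dz":0,"rx":0,"ry":0,"rz":0,"gripper":1}
    - {"dx":-1.5,"dy":0,"dz":0,"rx":0,"ry":0,"rz":0,"gripper":1}
    - {"dx":-2,"dy":0,"dz":0,"rx":0,"ry":0,"rz":0,"gripper":1}
    - {"dx":-2.5,"dy":0,"dz":0,"rx":0,"ry":0,"rz":0,"gripper":1}
    - {"dx":-3,"dy":0,"dz":0,"rx":0,"ry":0,"rz":0,"gripper":1}
    - {"dx":-3,"dy":0,"dz":0,"rx":0,"ry":0,"rz":0,"gripper":1}
    - {"dx":-3,"dy":0,"dz":0,"rx":0,"ry":0,"rz":0,"gripper":1}

```text
t: 19.37
eef_pos: [0.4154, 0.272, 0.0362]
ee_rot: [3.138, -0.009, -1.792]
force: [-0.5, -15.0, 0.2]
width: 0.0374
gripper_force: 40.0
```

Request:
jog_arm:
  targets:
    - {"dx":-1,"dy":0,"dz":0,"rx":0,"ry":0,"rz":0,"gripper":1}
    - {"dx":-2,"dy":0,"dz":0,"rx":0,"ry":0,"rz":0,"gripper":1}
    - {"dx":-3,"dy":0,"dz":0,"rx":0,"ry":0,"rz":0,"gripper":1}
    - {"dx":-3,"dy":0,"dz":0,"rx":0,"ry":0,"rz":0,"gripper":1}
    - {"dx":-3,"dy":0,"dz":0,"rx":0,"ry":0,"rz":0,"gripper":0.4}
    - {"dx":-3,"dy":0,"dz":0,"rx":0,"ry":0,"rz":0,"gripper":0.4}
    - {"dx":-3,"dy":0,"dz":0,"rx":0,"ry":0,"rz":0,"gripper":0.4}
    - {"dx":-3,"dy":0,"dz":0,"rx":0,"ry":0,"rz":0,"gripper":0.4}

```text
t: 20.03
eef_pos: [0.4192, 0.2813, 0.0381]
ee_rot: [-3.141, 0.002, -1.789]
force: [0.4, 1.1, -0.1]
width: 0.0519
gripper_force: 0.0
```

Request:
jog_arm:
  targets:
    - {"dx":0,"dy":0,"dz":0,"rx":0,"ry":0,"rz":0,"gripper":0.4}
    - {"dx":0,"dy":0,"dz":-10,"rx":0,"ry":0,"rz":0,"gripper":0.4}
    - {"dx":0,"dy":0,"dz":-25,"rx":0,"ry":0,"rz":0,"gripper":0.4}
    - {"dx":5,"dy":0,"dz":-50,"rx":0,"ry":0,"rz":0,"gripper":0.4}
    - {"dx":40,"dy":0,"dz":-80,"rx":0,"ry":0,"rz":0,"gripper":0.4}
    - {"dx":75,"dy":0,"dz":-100,"rx":0,"ry":0,"rz":0,"gripper":0.6}
    - {"dx":110,"dy":0,"dz":-120,"rx":0,"ry":0,"rz":0,"gripper":1}
    - {"dx":145,"dy":0,"dz":-140,"rx":0,"ry":0,"rz":0,"gripper":1}

```text
t: 20.7
eef_pos: [0.3865, 0.1378, 0.1785]
ee_rot: [-3.141, 0.001, -1.789]
force: [2.2, -0.7, 0.7]
width: 0.0381
gripper_force: 0.0
```

```bash
python3 scan.py wrist scene top
python3 - <<'E'
from h import *
W=cloud(load('last_wrist'));f=load('last_wrist')
w=(W[...,0]>.36)&(W[...,0]<.48)&(W[...,1]>.19)&(W[...,1]<.335)&(W[...,2]>.008)&(W[...,2]<.036); n,l,s,c=cv2.connectedComponentsWithStats(w.astype(np.uint8)); i=1+s[1:,4].argmax(); P=W[l==i]; print(s[i],cv2.minAreaRect((P[:,:2]*1000).astype(np.float32)))
a,n=dr(1.7); nw=n[0]*cx+n[1]*cy; q=(P[:,:2]-foot(0,0))@nw; print('back end x',np.percentile(q,[1,99]))
E
```

```text
{'t': 20.7, 'q': [0.829, -0.029, -0.639, -0.0, -0.96, -1.046], 'eef_pos': [0.387, 0.138, 0.179], 'ee_rot': [-3.141, 0.001, -1.789], 'force': [2.217, -0.66, 0.663], 'width': 0.038, 'gripper_force': 0.0}
wrist
wedge 0 ((0.0, 0.0), (0.0, 0.0), 0.0)
pix 15 71 2674 c [590.3 -10.6] wh [72.  31.7] a 60.7 z [0.047 0.052 0.064]
door 0
((0.0, 0.0), (0.0, 0.0), 0.0)
scene
wedge 0 ((0.0, 0.0), (0.0, 0.0), 0.0)
pix 312 201 305 c [654.7 -19.2] wh [ 62.9 103.9] a 83.5 z [0.049 0.057 0.064]
door 763
((-104.75607299804688, 11.951164245605469), (68.73539733886719, 199.74493408203125), 70.32133483886719)
top
wedge 0 ((0.0, 0.0), (0.0, 0.0), 0.0)
pix 358 175 423 c [ 639.6 -153.1] wh [ 66.2 123.3] a 83.7 z [0.049 0.058 0.069]
pix 326 185 430 c [645.5 -18.2] wh [ 63.2 122.3] a 86.6 z [0.048 0.058 0.07 ]
pix 370 215 461 c [ 465.4 -134. ] wh [122.5  65.3] a 0.1 z [0.049 0.058 0.07 ]
door 396
((-103.43048095703125, 11.394458770751953), (66.3831558227539, 199.58645629882812), 69.63355255126953)
[ 302  303   36   30 1054] ((417.4445495605469, 278.7565612792969), (41.75844955444336, 37.87070083618164), 77.84114074707031)
back end x [0.04130153 0.08086899]
```

View pics/last_wrist.png

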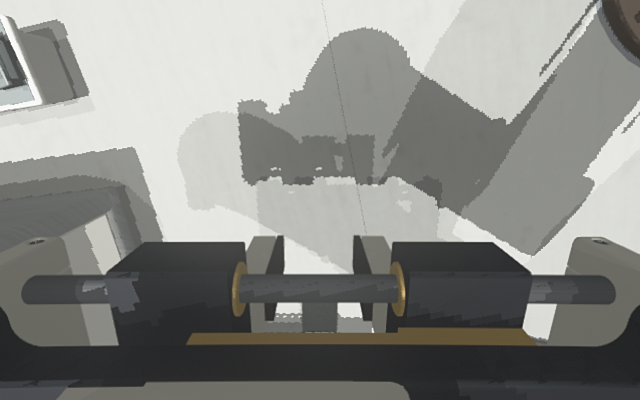

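The back of the wedge sits 81 mm from the door's inner face, so its origin is at about 16 mm. It is driven past first touch (23 mm) and stays there; the door is still at its stop. Next the tubs, nearest first.

```bash
cat >> h.py <<'E'
def press(c,a,z=.107):
    a=np.deg2rad(a); u=np.array([np.cos(a),np.sin(a)]); v=np.array([-u[1],u[0]]); Y=np.pi+a
    plan([(*(np.array(c)+q),z,Y) for q in (-.052*u,.027*v,.052*u,-.027*v)])
E
python3 - <<'E'
from h import *
press((.464,-.134),0)
E
```

```text
{'t': 20.85, 'q': [0.828, -0.031, -0.639, 0.0, -0.958, -1.048], 'eef_pos': [0.387, 0.138, 0.179], 'ee_rot': [-3.139, 0.005, -1.791], 'force': [0.198, -0.296, -0.559], 'width': 0.026, 'gripper_force': 0.0}
[ 0.412 -0.134  0.107  3.142] d [260.4 -83.4  71.5] r [1.00e-03 6.00e-03 1.35e+00]
[ 0.464 -0.107  0.107  3.142] d [-52.  27.   0.] r [0. 0. 0.]
[ 0.516 -0.134  0.107  3.142] d [-52. -27.  -0.] r [0. 0. 0.]
[ 0.464 -0.161  0.107  3.142] d [ 52. -27.  -0.] r [0. 0. 0.]
```

Request:
jog_arm:
  targets:
    - {"dx":33,"dy":-11,"dz":0,"rx":0,"ry":0,"rz":0.12,"gripper":1}
    - {"dx":66,"dy":-21,"dz":0,"rx":0,"ry":0,"rz":0.24,"gripper":1}
    - {"dx":99,"dy":-32,"dz":0,"rx":0,"ry":0,"rz":0.36,"gripper":1}
    - {"dx":132,"dy":-42,"dz":10,"rx":0,"ry":0,"rz":0.48,"gripper":1}
    - {"dx":165,"dy":-53,"dz":20,"rx":0,"ry":0,"rz":0.6,"gripper":1}
    - {"dx":198,"dy":-63,"dz":30,"rx":0,"ry":0,"rz":0.72,"gripper":1}
    - {"dx":231,"dy":-74,"dz":40,"rx":0,"ry":0,"rz":0.84,"gripper":1}
    - {"dx":260,"dy":-83,"dz":50,"rx":0,"ry":0,"rz":0.96,"gripper":1}

```text
t: 21.52
eef_pos: [0.4124, -0.1345, 0.1266]
ee_rot: [-3.141, 0.0, -2.755]
force: [0.9, -0.2, 0.0]
width: 0.0003
gripper_force: 0.0
```

Request:
jog_arm:
  targets:
    - {"dx":0,"dy":0,"dz":5,"rx":0,"ry":0,"rz":0.12,"gripper":1}
    - {"dx":0,"dy":0,"dz":10,"rx":0,"ry":0,"rz":0.24,"gripper":1}
    - {"dx":0,"dy":0,"dz":15,"rx":0,"ry":0,"rz":0.36,"gripper":1}
    - {"dx":0,"dy":0,"dz":20,"rx":0,"ry":0,"rz":0.39,"gripper":1}
    - {"dx":0,"dy":0,"dz":21,"rx":0,"ry":0,"rz":0.39,"gripper":1}
    - {"dx":0,"dy":0,"dz":21,"rx":0,"ry":0,"rz":0.39,"gripper":1}
    - {"dx":0,"dy":0,"dz":21,"rx":0,"ry":0,"rz":0.39,"gripper":1}
    - {"dx":0,"dy":0,"dz":21,"rx":0,"ry":0,"rz":0.39,"gripper":1}

```text
t: 22.18
eef_pos: [0.412, -0.1329, 0.1065]
ee_rot: [-3.142, 0.0, -3.138]
force: [-0.3, 0.9, -0.0]
width: 0.0006
gripper_force: 0.0
```

Run:
```python
from h import *
press((.464,-.134),0)
for n in ('top','scene'): blobs(shot(n),.046,.075,(.38,.72,-.26,.06),150)
```

```text
{'t': 22.183, 'q': [0.147, 0.111, -0.694, 0.0, -0.766, -1.715], 'eef_pos': [0.412, -0.133, 0.107], 'ee_rot': [-3.142, 0.0, -3.138], 'force': [-0.255, 0.946, -0.035], 'width': 0.001, 'gripper_force': 0.0}
[ 0.412 -0.134  0.107  3.142] d [ 0.  -1.1 -0.5] r [-0.     0.     0.003]
[ 0.464 -0.107  0.107  3.142] d [-52.  27.   0.] r [0. 0. 0.]
[ 0.516 -0.134  0.107  3.142] d [-52. -27.  -0.] r [0. 0. 0.]
[ 0.464 -0.161  0.107  3.142] d [ 52. -27.  -0.] r [0. 0. 0.]
pix 358 175 429 c [ 640.  -153.5] wh [ 65.4 124.9] a 84.5 z [0.049 0.059 0.07 ]
pix 326 185 428 c [644.9 -18.2] wh [ 64.5 123. ] a 86.6 z [0.048 0.059 0.069]
pix 342 184 497 c [ 633.9 -152.4] wh [ 67.9 123.7] a 85.0 z [0.048 0.056 0.065]
pix 316 204 497 c [640.6 -17.9] wh [ 67.3 122.1] a 88.3 z [0.048 0.056 0.065]
pix 379 215 291 c [ 461. -129.] wh [120.2  67.8] a 2.6 z [0.048 0.053 0.065]
```

Request:
jog_arm:
  targets:
    - {"dx":0,"dy":0,"dz":10,"rx":0,"ry":0,"rz":0,"gripper":1}
    - {"dx":0,"dy":0,"dz":18,"rx":0,"ry":0,"rz":0,"gripper":1}
    - {"dx":0,"dy":0,"dz":24,"rx":0,"ry":0,"rz":0,"gripper":1}
    - {"dx":0,"dy":0,"dz":27,"rx":0,"ry":0,"rz":0,"gripper":1}
    - {"dx":0,"dy":0,"dz":29,"rx":0,"ry":0,"rz":0,"gripper":1}
    - {"dx":0,"dy":0,"dz":31,"rx":0,"ry":0,"rz":0,"gripper":1}
    - {"dx":0,"dy":0,"dz":31,"rx":0,"ry":0,"rz":0,"gripper":1}
    - {"dx":0,"dy":0,"dz":31,"rx":0,"ry":0,"rz":0,"gripper":1}

```text
t: 22.95
eef_pos: [0.4112, -0.1333, 0.078]
ee_rot: [-3.141, -0.001, -3.138]
force: [-18.0, 8.5, 47.0]
width: 0.0004
gripper_force: 23.6
```

Request:
jog_arm:
  targets:
    - {"dx":0,"dy":0,"dz":-28,"rx":0,"ry":0,"rz":0,"gripper":1}
    - {"dx":-28,"dy":14,"dz":-30,"rx":0,"ry":0,"rz":0,"gripper":1}
    - {"dx":-52,"dy":27,"dz":-28,"rx":0,"ry":0,"rz":0,"gripper":1}
    - {"dx":-52,"dy":27,"dz":-18,"rx":0,"ry":0,"rz":0,"gripper":1}
    - {"dx":-52,"dy":27,"dz":-9,"rx":0,"ry":0,"rz":0,"gripper":1}
    - {"dx":-52,"dy":27,"dz":-3,"rx":0,"ry":0,"rz":0,"gripper":1}
    - {"dx":-52,"dy":27,"dz":-1.5,"rx":0,"ry":0,"rz":0,"gripper":1}
    - {"dx":-52,"dy":27,"dz":-1.5,"rx":0,"ry":0,"rz":0,"gripper":1}

```text
t: 23.62
eef_pos: [0.464, -0.1058, 0.0781]
ee_rot: [3.141, 0.001, -3.139]
force: [-4.3, 8.4, 18.4]
width: 0.0005
gripper_force: 11.6
```

Request:
jog_arm:
  targets:
    - {"dx":0,"dy":0,"dz":-28,"rx":0,"ry":0,"rz":0,"gripper":1}
    - {"dx":-28,"dy":-14,"dz":-30,"rx":0,"ry":0,"rz":0,"gripper":1}
    - {"dx":-52,"dy":-27,"dz":-28,"rx":0,"ry":0,"rz":0,"gripper":1}
    - {"dx":-52,"dy":-27,"dz":-18,"rx":0,"ry":0,"rz":0,"gripper":1}
    - {"dx":-52,"dy":-27,"dz":-9,"rx":0,"ry":0,"rz":0,"gripper":1}
    - {"dx":-52,"dy":-27,"dz":-3,"rx":0,"ry":0,"rz":0,"gripper":1}
    - {"dx":-52,"dy":-27,"dz":0,"rx":0,"ry":0,"rz":0,"gripper":1}
    - {"dx":-52,"dy":-27,"dz":0,"rx":0,"ry":0,"rz":0,"gripper":1}

```text
t: 24.28
eef_pos: [0.5159, -0.1333, 0.0785]
ee_rot: [-3.14, 0.001, -3.138]
force: [-5.6, -0.1, 19.5]
width: 0.0006
gripper_force: 9.8
```

Request:
jog_arm:
  targets:
    - {"dx":0,"dy":0,"dz":-28,"rx":0,"ry":0,"rz":0,"gripper":1}
    - {"dx":28,"dy":-14,"dz":-30,"rx":0,"ry":0,"rz":0,"gripper":1}
    - {"dx":52,"dy":-27,"dz":-28,"rx":0,"ry":0,"rz":0,"gripper":1}
    - {"dx":52,"dy":-27,"dz":-18,"rx":0,"ry":0,"rz":0,"gripper":1}
    - {"dx":52,"dy":-27,"dz":-9,"rx":0,"ry":0,"rz":0,"gripper":1}
    - {"dx":52,"dy":-27,"dz":-3,"rx":0,"ry":0,"rz":0,"gripper":1}
    - {"dx":52,"dy":-27,"dz":0,"rx":0,"ry":0,"rz":0,"gripper":1}
    - {"dx":52,"dy":-27,"dz":0,"rx":0,"ry":0,"rz":0,"gripper":1}

```text
t: 24.95
eef_pos: [0.4628, -0.1603, 0.0783]
ee_rot: [-3.14, -0.003, -3.138]
force: [-13.4, 3.0, 32.2]
width: 0.0005
gripper_force: 16.4
```

Request:
jog_arm:
  targets:
    - {"dx":0,"dy":0,"dz":-25,"rx":0,"ry":0,"rz":0,"gripper":0.5}
    - {"dx":-35,"dy":25,"dz":-50,"rx":0,"ry":0,"rz":0,"gripper":0}
    - {"dx":-70,"dy":27,"dz":-70,"rx":0,"ry":0,"rz":0,"gripper":0}
    - {"dx":-105,"dy":27,"dz":-80,"rx":0,"ry":0,"rz":0,"gripper":0}
    - {"dx":-130,"dy":27,"dz":-90,"rx":0,"ry":0,"rz":0,"gripper":0}
    - {"dx":-130,"dy":27,"dz":-100,"rx":0,"ry":0,"rz":0,"gripper":0}
    - {"dx":-130,"dy":27,"dz":-100,"rx":0,"ry":0,"rz":0,"gripper":0}
    - {"dx":-130,"dy":27,"dz":-100,"rx":0,"ry":0,"rz":0,"gripper":0}

```text
t: 25.62
eef_pos: [0.5932, -0.1323, 0.1757]
ee_rot: [3.141, -0.002, -3.14]
force: [-0.3, -0.7, -0.2]
width: 0.048
gripper_force: 0.0
```

```bash
cat >> h.py <<'E'
def tabs(f,guess):
    W=cloud(f); g=np.array(guess); m=(np.linalg.norm(W[...,:2]-g,axis=2)<.085)&(W[...,2]>.046)&(W[...,2]<.075)
    n,l,s,_=cv2.connectedComponentsWithStats(m.astype(np.uint8)); P=W[l==1+s[1:,4].argmax()]
    c,wh,a=cv2.minAreaRect((P[:,:2]*1000).astype(np.float32))
    if wh[0]<wh[1]: a-=90
    a=(a+90)%180-90; c=np.array(c)/1000; r=np.deg2rad(a); u=np.array([np.cos(r),np.sin(r)]);v=np.array([-u[1],u[0]])
    d=P[:,:2]-c; X=d@u; Y=d@v
    reg=[(X>.04)&(abs(Y)<.015),(Y>.016)&(Y<.028)&(abs(X)<.018),(X<-.04)&(abs(Y)<.015),(Y<-.016)&(Y>-.028)&(abs(X)<.018)]
    print('c',c.round(4),'wh',np.round(wh,1),'a',round(a,1),'tab z95',[ (round(float(np.percentile(P[q,2],95))*1e3,1),int(q.sum())) for q in reg if q.sum()>3], 'med',np.median(P[:,2]).round(4))
E
python3 - <<'E'
from h import *
st()
tabs(shot('wrist','w8.png'),(.464,-.134))
f=shot('top'); g=shot('scene')
for q in ((.464,-.134),(.638,-.154),(.643,-.018)): tabs(f,q); tabs(g,q)
E
```

```text
{'t': 25.617, 'q': [0.101, 0.306, -0.24, -0.0, -1.027, -1.67], 'eef_pos': [0.593, -0.132, 0.176], 'ee_rot': [3.141, -0.002, -3.14], 'force': [-0.338, -0.744, -0.243], 'width': 0.048, 'gripper_force': 0.0}
c [ 0.4835 -0.1384] wh [80.4 64.7] a 1.0 tab z95 [(56.6, 825), (56.6, 824)] med 0.0549
c [ 0.4769 -0.1579] wh [95.8 20.1] a 2.7 tab z95 [(59.5, 7)] med 0.0552
c [ 0.4597 -0.1358] wh [ 69.9 120.8] a -1.4 tab z95 [(60.2, 40), (60.2, 39), (60.5, 48), (59.3, 28)] med 0.0537
c [ 0.5982 -0.1551] wh [53.7 39.6] a 86.9 tab z95 [(61.7, 12), (55.3, 5)] med 0.0569
c [ 0.6332 -0.1547] wh [ 66.8 123.5] a -5.4 tab z95 [(66.5, 42), (66.0, 40), (65.5, 53), (66.6, 29)] med 0.0555Traceback (most recent call last):
  File "<stdin>", line 5, in <module>
  File "h.py", line 56, in tabs
    n,l,s,_=cv2.connectedComponentsWithStats(m.astype(np.uint8)); P=W[l==1+s[1:,4].argmax()]
                                                                           ~~~~~~~~~~~~~~^^
ValueError: attempt to get argmax of an empty sequence
```

View pics/w8.png

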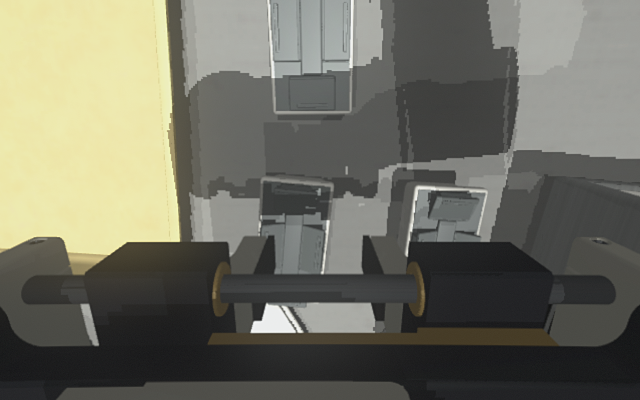

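The wrist view shows the nearest tub at (310,55) with tabs flush, and the other two at (295,225) and (450,215) with tabs up. Next I press their tabs.

Run:
```python
from h import *
W=cloud(load('w8')); 
for a,g in ((-5.7,(.637,-.1545)),(-2.8,(.6425,-.018))):
    r=np.deg2rad(a);u=np.array([np.cos(r),np.sin(r)]);v=np.array([-u[1],u[0]]); d=W[...,:2]-np.array(g); X=d@u;Y=d@v
    m=(X>-.085)&(X<-.02)&(abs(Y)<.05)&(W[...,2]>.044)&(W[...,2]<.07); print(m.sum(),np.percentile(X[m],[.5,2]),np.percentile(Y[m],[1,99]),'X should start -.061, Y +-.032')
    k=m&(X<-.03); print(' yaw from edge', cv2.minAreaRect((W[k][:,:2]*1000).astype(np.float32)))
press((.637,-.1545),-5.7)
```

```text
3287 [-0.05930113 -0.05906559] [-0.03257748  0.02941232] X should start -.061, Y +-.032
 yaw from edge ((592.2626953125, -151.63742065429688), (64.09793853759766, 29.568904876708984), 84.27493286132812)
3258 [-0.05858717 -0.05829133] [-0.03421626  0.02820885] X should start -.061, Y +-.032
 yaw from edge ((598.0115356445312, -18.345169067382812), (64.2657470703125, 28.806320190429688), 87.16397857666016)
{'t': 25.767, 'q': [0.101, 0.305, -0.241, -0.0, -1.027, -1.67], 'eef_pos': [0.592, -0.133, 0.176], 'ee_rot': [3.141, -0.002, -3.14], 'force': [0.639, 0.144, -0.544], 'width': 0.06, 'gripper_force': 0.0}
[ 0.585 -0.149  0.107  3.042] d [  7.  -16.6  68.8] r [ 0.    -0.002  0.101]
[ 0.64  -0.128  0.107  3.042] d [-52.  27.   0.] r [0. 0. 0.]
[ 0.689 -0.16   0.107  3.042] d [-52. -27.  -0.] r [0. 0. 0.]
[ 0.634 -0.181  0.107  3.042] d [ 52. -27.  -0.] r [0. 0. 0.]
```

Request:
jog_arm:
  targets:
    - {"dx":3,"dy":-9,"dz":10,"rx":0,"ry":0,"rz":0.05,"gripper":1}
    - {"dx":5.5,"dy":-18,"dz":30,"rx":0,"ry":0,"rz":0.1,"gripper":1}
    - {"dx":5.5,"dy":-18,"dz":50,"rx":0,"ry":0,"rz":0.1,"gripper":1}
    - {"dx":5.5,"dy":-18,"dz":69,"rx":0,"ry":0,"rz":0.1,"gripper":1}
    - {"dx":5.5,"dy":-18,"dz":69,"rx":0,"ry":0,"rz":0.1,"gripper":1}
    - {"dx":5.5,"dy":-18,"dz":69,"rx":0,"ry":0,"rz":0.1,"gripper":1}
    - {"dx":5.5,"dy":-18,"dz":69,"rx":0,"ry":0,"rz":0.1,"gripper":1}
    - {"dx":5.5,"dy":-18,"dz":69,"rx":0,"ry":0,"rz":0.1,"gripper":1}

```text
t: 26.43
eef_pos: [0.5888, -0.1508, 0.1093]
ee_rot: [-3.142, 0.002, 3.044]
force: [-0.3, 0.6, 0.6]
width: 0.0177
gripper_force: 0.0
```

Request:
jog_arm:
  targets:
    - {"dx":0,"dy":0,"dz":0,"rx":0,"ry":0,"rz":0,"gripper":1}
    - {"dx":0,"dy":0,"dz":10,"rx":0,"ry":0,"rz":0,"gripper":1}
    - {"dx":0,"dy":0,"dz":18,"rx":0,"ry":0,"rz":0,"gripper":1}
    - {"dx":0,"dy":0,"dz":24,"rx":0,"ry":0,"rz":0,"gripper":1}
    - {"dx":0,"dy":0,"dz":27,"rx":0,"ry":0,"rz":0,"gripper":1}
    - {"dx":0,"dy":0,"dz":29,"rx":0,"ry":0,"rz":0,"gripper":1}
    - {"dx":0,"dy":0,"dz":29,"rx":0,"ry":0,"rz":0,"gripper":1}
    - {"dx":0,"dy":0,"dz":29,"rx":0,"ry":0,"rz":0,"gripper":1}

```text
t: 27.1
eef_pos: [0.5877, -0.1508, 0.0788]
ee_rot: [-3.141, -0.001, 3.043]
force: [-2.0, 0.3, 3.6]
width: 0.0004
gripper_force: 1.9
```

Request:
jog_arm:
  targets:
    - {"dx":0,"dy":0,"dz":1.5,"rx":0,"ry":0,"rz":0,"gripper":1}
    - {"dx":0,"dy":0,"dz":1.5,"rx":0,"ry":0,"rz":0,"gripper":1}
    - {"dx":0,"dy":0,"dz":-28,"rx":0,"ry":0,"rz":0,"gripper":1}
    - {"dx":-28,"dy":14,"dz":-30,"rx":0,"ry":0,"rz":0,"gripper":1}
    - {"dx":-52,"dy":27,"dz":-25,"rx":0,"ry":0,"rz":0,"gripper":1}
    - {"dx":-52,"dy":27,"dz":-10,"rx":0,"ry":0,"rz":0,"gripper":1}
    - {"dx":-52,"dy":27,"dz":-2,"rx":0,"ry":0,"rz":0,"gripper":1}
    - {"dx":-52,"dy":27,"dz":1.5,"rx":0,"ry":0,"rz":0,"gripper":1}

```text
t: 27.77
eef_pos: [0.6437, -0.1285, 0.0782]
ee_rot: [-3.142, 0.002, 3.045]
force: [-7.0, 11.0, 32.0]
width: 0.0005
gripper_force: 15.6
```

Request:
jog_arm:
  targets:
    - {"dx":0,"dy":0,"dz":0,"rx":0,"ry":0,"rz":0,"gripper":1}
    - {"dx":0,"dy":0,"dz":-29,"rx":0,"ry":0,"rz":0,"gripper":1}
    - {"dx":-28,"dy":-14,"dz":-30,"rx":0,"ry":0,"rz":0,"gripper":1}
    - {"dx":-52,"dy":-27,"dz":-25,"rx":0,"ry":0,"rz":0,"gripper":1}
    - {"dx":-52,"dy":-27,"dz":-10,"rx":0,"ry":0,"rz":0,"gripper":1}
    - {"dx":-52,"dy":-27,"dz":-3,"rx":0,"ry":0,"rz":0,"gripper":1}
    - {"dx":-52,"dy":-27,"dz":0,"rx":0,"ry":0,"rz":0,"gripper":1}
    - {"dx":-52,"dy":-27,"dz":0,"rx":0,"ry":0,"rz":0,"gripper":1}

```text
t: 28.43
eef_pos: [0.6913, -0.1619, 0.0788]
ee_rot: [-3.14, 0.001, 3.044]
force: [1.0, -3.4, 7.5]
width: 0.0003
gripper_force: 3.4
```

Request:
jog_arm:
  targets:
    - {"dx":0,"dy":0,"dz":0,"rx":0,"ry":0,"rz":0,"gripper":1}
    - {"dx":0,"dy":0,"dz":-29,"rx":0,"ry":0,"rz":0,"gripper":1}
    - {"dx":28,"dy":-14,"dz":-30,"rx":0,"ry":0,"rz":0,"gripper":1}
    - {"dx":52,"dy":-27,"dz":-25,"rx":0,"ry":0,"rz":0,"gripper":1}
    - {"dx":52,"dy":-27,"dz":-10,"rx":0,"ry":0,"rz":0,"gripper":1}
    - {"dx":52,"dy":-27,"dz":-3,"rx":0,"ry":0,"rz":0,"gripper":1}
    - {"dx":52,"dy":-27,"dz":0,"rx":0,"ry":0,"rz":0,"gripper":1}
    - {"dx":52,"dy":-27,"dz":0,"rx":0,"ry":0,"rz":0,"gripper":1}

```text
t: 29.1
eef_pos: [0.6347, -0.1832, 0.0785]
ee_rot: [-3.14, -0.005, 3.044]
force: [-10.6, -1.0, 17.8]
width: 0.0004
gripper_force: 8.6
```

Request:
jog_arm:
  targets:
    - {"dx":0,"dy":0,"dz":-28,"rx":0,"ry":0,"rz":0,"gripper":1}
    - {"dx":10,"dy":38,"dz":-30,"rx":0,"ry":0,"rz":0,"gripper":1}
    - {"dx":20,"dy":76,"dz":-30,"rx":0,"ry":0,"rz":0,"gripper":1}
    - {"dx":30,"dy":114,"dz":-30,"rx":0,"ry":0,"rz":0,"gripper":1}
    - {"dx":35,"dy":150,"dz":-30,"rx":0,"ry":0,"rz":0,"gripper":1}
    - {"dx":35,"dy":160,"dz":-30,"rx":0,"ry":0,"rz":0,"gripper":1}
    - {"dx":35,"dy":160,"dz":-30,"rx":0,"ry":0,"rz":0,"gripper":1}
    - {"dx":35,"dy":160,"dz":-30,"rx":0,"ry":0,"rz":0,"gripper":1}

```text
t: 29.77
eef_pos: [0.6179, -0.0191, 0.107]
ee_rot: [-3.141, -0.001, 3.046]
force: [0.1, -0.6, -0.5]
width: 0.0006
gripper_force: 0.0
```

Run:
```python
from h import *
press((.6445,-.0205),-2.8)
f=shot('top'); g=shot('scene')
tabs(g,(.638,-.154));tabs(f,(.638,-.154));blobs(g,.046,.075,(.55,.75,-.1,.06),100)
```

```text
{'t': 29.767, 'q': [0.285, 0.389, -0.293, -0.0, -0.889, -1.951], 'eef_pos': [0.618, -0.019, 0.107], 'ee_rot': [-3.141, -0.001, 3.046], 'force': [0.074, -0.622, -0.518], 'width': 0.001, 'gripper_force': 0.0}
[ 0.593 -0.018  0.107  3.093] d [25.4 -1.3  0. ] r [-0.    -0.001 -0.047]
[0.646 0.006 0.107 3.093] d [-52.  27.   0.] r [0. 0. 0.]
[ 0.696 -0.023  0.107  3.093] d [-52. -27.  -0.] r [0. 0. 0.]
[ 0.643 -0.047  0.107  3.093] d [ 52. -27.  -0.] r [0. 0. 0.]
c [ 0.6131 -0.1496] wh [68.7 79.6] a -1.8 tab z95 [(61.8, 30), (60.3, 25)] med 0.0539
c [ 0.6386 -0.1532] wh [ 62.8 124.4] a -6.3 tab z95 [(66.1, 35), (64.3, 37), (64.7, 25)] med 0.056
pix 318 208 336 c [626. -17.] wh [68.6 93.1] a 87.5 z [0.048 0.054 0.063]
```

Request:
jog_arm:
  targets:
    - {"dx":13,"dy":-5,"dz":0,"rx":0,"ry":0,"rz":-0.047,"gripper":1}
    - {"dx":25,"dy":-9,"dz":0,"rx":0,"ry":0,"rz":-0.047,"gripper":1}
    - {"dx":25,"dy":-9,"dz":10,"rx":0,"ry":0,"rz":-0.047,"gripper":1}
    - {"dx":25,"dy":-9,"dz":20,"rx":0,"ry":0,"rz":-0.047,"gripper":1}
    - {"dx":25,"dy":-9,"dz":26,"rx":0,"ry":0,"rz":-0.047,"gripper":1}
    - {"dx":25,"dy":-9,"dz":29,"rx":0,"ry":0,"rz":-0.047,"gripper":1}
    - {"dx":25,"dy":-9,"dz":30,"rx":0,"ry":0,"rz":-0.047,"gripper":1}
    - {"dx":25,"dy":-9,"dz":30,"rx":0,"ry":0,"rz":-0.047,"gripper":1}

```text
t: 30.53
eef_pos: [0.592, -0.0275, 0.0785]
ee_rot: [-3.14, -0.002, 3.091]
force: [-9.0, -0.8, 20.2]
width: 0.0003
gripper_force: 9.5
```

Request:
jog_arm:
  targets:
    - {"dx":0,"dy":0,"dz":-28,"rx":0,"ry":0,"rz":0,"gripper":1}
    - {"dx":-35,"dy":0,"dz":-30,"rx":0,"ry":0,"rz":0,"gripper":1}
    - {"dx":-70,"dy":0,"dz":-30,"rx":0,"ry":0,"rz":0,"gripper":1}
    - {"dx":-103,"dy":0,"dz":-28,"rx":0,"ry":0,"rz":0,"gripper":1}
    - {"dx":-103,"dy":0,"dz":-12,"rx":0,"ry":0,"rz":0,"gripper":1}
    - {"dx":-103,"dy":0,"dz":-3,"rx":0,"ry":0,"rz":0,"gripper":1}
    - {"dx":-103,"dy":0,"dz":0,"rx":0,"ry":0,"rz":0,"gripper":1}
    - {"dx":-103,"dy":0,"dz":0.5,"rx":0,"ry":0,"rz":0,"gripper":1}

```text
t: 31.2
eef_pos: [0.6972, -0.0322, 0.0787]
ee_rot: [-3.141, 0.004, 3.091]
force: [1.8, -2.2, 11.5]
width: 0.0001
gripper_force: 5.6
```

Request:
jog_arm:
  targets:
    - {"dx":0,"dy":0,"dz":-28,"rx":0,"ry":0,"rz":0,"gripper":1}
    - {"dx":28,"dy":-10,"dz":-30,"rx":0,"ry":0,"rz":0,"gripper":1}
    - {"dx":52,"dy":-19,"dz":-28,"rx":0,"ry":0,"rz":0,"gripper":1}
    - {"dx":52,"dy":-19,"dz":-18,"rx":0,"ry":0,"rz":0,"gripper":1}
    - {"dx":52,"dy":-19,"dz":-9,"rx":0,"ry":0,"rz":0,"gripper":1}
    - {"dx":52,"dy":-19,"dz":-3,"rx":0,"ry":0,"rz":0,"gripper":1}
    - {"dx":52,"dy":-19,"dz":0,"rx":0,"ry":0,"rz":0,"gripper":1}
    - {"dx":52,"dy":-19,"dz":0.5,"rx":0,"ry":0,"rz":0,"gripper":1}

```text
t: 31.87
eef_pos: [0.642, -0.0486, 0.0782]
ee_rot: [-3.14, -0.002, 3.092]
force: [-12.7, 0.5, 29.2]
width: 0.0004
gripper_force: 14.4
```

Request:
jog_arm:
  targets:
    - {"dx":0,"dy":0,"dz":-30,"rx":0,"ry":0,"rz":0,"gripper":1}
    - {"dx":10,"dy":0,"dz":-60,"rx":0,"ry":0,"rz":-0.12,"gripper":1}
    - {"dx":10,"dy":0,"dz":-80,"rx":0,"ry":0,"rz":-0.24,"gripper":1}
    - {"dx":10,"dy":0,"dz":-80,"rx":0,"ry":0,"rz":-0.36,"gripper":1}
    - {"dx":10,"dy":0,"dz":-80,"rx":0,"ry":0,"rz":-0.48,"gripper":1}
    - {"dx":10,"dy":0,"dz":-80,"rx":0,"ry":0,"rz":-0.6,"gripper":1}
    - {"dx":10,"dy":0,"dz":-80,"rx":0,"ry":0,"rz":-0.72,"gripper":1}
    - {"dx":10,"dy":0,"dz":-80,"rx":0,"ry":0,"rz":-0.84,"gripper":1}

```text
t: 32.53
eef_pos: [0.6327, -0.0474, 0.1552]
ee_rot: [3.141, -0.001, -2.347]
force: [0.6, 0.1, 0.2]
width: 0.0008
gripper_force: 0.0
```

Run:
```python
from h import *
plan([(.635,.0065,.107,-1.619)])
```

```text
{'t': 32.533, 'q': [0.232, 0.365, -0.204, -0.0, -1.004, -1.008], 'eef_pos': [0.633, -0.047, 0.155], 'ee_rot': [3.141, -0.001, -2.347], 'force': [0.566, 0.141, 0.192], 'width': 0.001, 'gripper_force': 0.0}
[ 0.635  0.006  0.107 -1.619] d [-40.1  36.1  48.2] r [ 0.001 -0.001 -0.728]
```

Request:
jog_arm:
  targets:
    - {"dx":0,"dy":0,"dz":0,"rx":0,"ry":0,"rz":-0.12,"gripper":1}
    - {"dx":0,"dy":0,"dz":0,"rx":0,"ry":0,"rz":-0.24,"gripper":1}
    - {"dx":0,"dy":0,"dz":0,"rx":0,"ry":0,"rz":-0.36,"gripper":1}
    - {"dx":0,"dy":0,"dz":0,"rx":0,"ry":0,"rz":-0.48,"gripper":1}
    - {"dx":0,"dy":0,"dz":0,"rx":0,"ry":0,"rz":-0.6,"gripper":1}
    - {"dx":0,"dy":0,"dz":0,"rx":0,"ry":0,"rz":-0.72,"gripper":1}
    - {"dx":0,"dy":0,"dz":0,"rx":0,"ry":0,"rz":-0.728,"gripper":1}
    - {"dx":0,"dy":0,"dz":0,"rx":0,"ry":0,"rz":-0.728,"gripper":1}

```text
t: 33.2
eef_pos: [0.6325, -0.0475, 0.1554]
ee_rot: [3.14, -0.0, -1.628]
force: [0.8, 0.1, 0.4]
width: 0.0008
gripper_force: 0.0
```

Request:
jog_arm:
  targets:
    - {"dx":-30,"dy":0,"dz":10,"rx":0,"ry":0,"rz":0,"gripper":1}
    - {"dx":-54,"dy":0,"dz":30,"rx":0,"ry":0,"rz":0,"gripper":1}
    - {"dx":-54,"dy":0,"dz":50,"rx":0,"ry":0,"rz":0,"gripper":1}
    - {"dx":-54,"dy":0,"dz":62,"rx":0,"ry":0,"rz":0,"gripper":1}
    - {"dx":-54,"dy":0,"dz":70,"rx":0,"ry":0,"rz":0,"gripper":1}
    - {"dx":-54,"dy":0,"dz":75,"rx":0,"ry":0,"rz":0,"gripper":1}
    - {"dx":-54,"dy":0,"dz":77.5,"rx":0,"ry":0,"rz":0,"gripper":1}
    - {"dx":-54,"dy":0,"dz":78.5,"rx":0,"ry":0,"rz":0,"gripper":1}

```text
t: 33.87
eef_pos: [0.6352, 0.0057, 0.0787]
ee_rot: [3.141, -0.0, -1.626]
force: [-4.0, 2.6, 8.9]
width: 0.0004
gripper_force: 4.2
```

Request:
jog_arm:
  targets:
    - {"dx":0,"dy":0,"dz":0,"rx":0,"ry":0,"rz":0,"gripper":1}
    - {"dx":0,"dy":0,"dz":-20,"rx":0,"ry":0,"rz":0,"gripper":1}
    - {"dx":20,"dy":0,"dz":-50,"rx":0,"ry":0,"rz":0,"gripper":1}
    - {"dx":50,"dy":0,"dz":-80,"rx":0,"ry":0,"rz":0.1,"gripper":0.5}
    - {"dx":60,"dy":-20,"dz":-110,"rx":0,"ry":0,"rz":0.22,"gripper":0}
    - {"dx":80,"dy":-40,"dz":-140,"rx":0,"ry":0,"rz":0.34,"gripper":0}
    - {"dx":90,"dy":-60,"dz":-160,"rx":0,"ry":0,"rz":0.46,"gripper":0}
    - {"dx":90,"dy":-75,"dz":-180,"rx":0,"ry":0,"rz":0.58,"gripper":0}

```text
t: 34.53
eef_pos: [0.7065, -0.0909, 0.2612]
ee_rot: [-3.139, 0.002, -2.214]
force: [0.2, 0.8, -0.9]
width: 0.0282
gripper_force: 0.0
```

Run:
```python
from h import *
plan([(.72,-.10,.26,3.092)])
```

```text
{'t': 34.533, 'q': [0.145, 0.411, 0.12, 0.001, -1.276, -0.789], 'eef_pos': [0.706, -0.091, 0.261], 'ee_rot': [-3.139, 0.002, -2.214], 'force': [0.241, 0.775, -0.918], 'width': 0.028, 'gripper_force': 0.0}
[ 0.72  -0.1    0.26   3.092] d [ -0.9 -16.3   1.2] r [-0.002  0.003  0.977]
```

Turn back to yaw ≈3.09 and look at both tubs with the wrist camera.

Request:
jog_arm:
  targets:
    - {"dx":0,"dy":-8,"dz":0,"rx":0,"ry":0,"rz":0.124,"gripper":0}
    - {"dx":0,"dy":-16,"dz":0,"rx":0,"ry":0,"rz":0.248,"gripper":0}
    - {"dx":0,"dy":-16,"dz":0,"rx":0,"ry":0,"rz":0.372,"gripper":0}
    - {"dx":0,"dy":-16,"dz":0,"rx":0,"ry":0,"rz":0.496,"gripper":0}
    - {"dx":0,"dy":-16,"dz":0,"rx":0,"ry":0,"rz":0.62,"gripper":0}
    - {"dx":0,"dy":-16,"dz":0,"rx":0,"ry":0,"rz":0.744,"gripper":0}
    - {"dx":0,"dy":-16,"dz":0,"rx":0,"ry":0,"rz":0.868,"gripper":0}
    - {"dx":0,"dy":-16,"dz":0,"rx":0,"ry":0,"rz":0.977,"gripper":0}

```text
t: 35.2
eef_pos: [0.7182, -0.0981, 0.2588]
ee_rot: [-3.142, 0.001, 3.093]
force: [0.7, 0.8, 0.2]
width: 0.0814
gripper_force: 0.0
```

Run:
```python
from h import *
st()
for n in ('wrist','scene','top'):
    f=shot(n,'x_'+n+'.png'); print(n)
    for q in ((.463,-.136),(.6385,-.156),(.6445,-.0205)):
        try: tabs(f,q)
        except Exception as e: print('none')
```

```text
{'t': 35.2, 'q': [0.132, 0.435, 0.152, 0.0, -1.286, -1.751], 'eef_pos': [0.718, -0.098, 0.259], 'ee_rot': [-3.142, 0.001, 3.093], 'force': [0.744, 0.845, 0.207], 'width': 0.081, 'gripper_force': 0.0}
wrist
none
c [ 0.6388 -0.1564] wh [ 65.1 122. ] a -5.7 tab z95 [(56.6, 496), (56.9, 407), (57.0, 651), (56.9, 430)] med 0.0546
c [ 0.6452 -0.0208] wh [ 63.9 121.1] a -2.9 tab z95 [(56.6, 496), (56.9, 420), (56.7, 659), (56.9, 420)] med 0.0545
scene
c [ 0.4601 -0.1345] wh [119.9  69. ] a 0.1 tab z95 [(62.4, 40), (58.1, 34), (59.4, 47), (59.2, 28)] med 0.0535
c [ 0.6337 -0.1541] wh [ 70.  122.6] a -4.4 tab z95 [(60.9, 38), (58.7, 28), (60.5, 45), (60.5, 28)] med 0.0538
c [ 0.6407 -0.0182] wh [ 68.5 122.7] a -1.3 tab z95 [(60.4, 20), (61.3, 32), (61.0, 54), (59.3, 32)] med 0.0539
top
c [ 0.5001 -0.1597] wh [55.8 20.5] a 11.8 tab z95 [] med 0.0536
c [ 0.6393 -0.1528] wh [ 64.8 122.1] a -5.4 tab z95 [(65.2, 35), (64.8, 26), (65.2, 35), (64.1, 25)] med 0.0562
none
```

All four tabs on every tub now read flush (about 57 mm). I pick up the tub at (639,-156).

Run:
```python
from h import *
plan([(.6388,-.1564,.11,3.042),(.6388,-.1564,.050,3.042),(.6388,-.1564,.12,3.042),(.604,-.39,.12,-1.632)])
```

```text
{'t': 35.35, 'q': [0.132, 0.435, 0.151, 0.0, -1.286, -1.742], 'eef_pos': [0.718, -0.098, 0.259], 'ee_rot': [-3.142, 0.001, 3.103], 'force': [-0.255, -0.33, 0.216], 'width': 0.087, 'gripper_force': 0.0}
[ 0.639 -0.156  0.11   3.042] d [ 77.3 -61.6 148.6] r [0.    0.001 0.061]
[ 0.639 -0.156  0.05   3.042] d [-0. -0. 60.] r [0. 0. 0.]
[ 0.639 -0.156  0.12   3.042] d [  0.   0. -70.] r [0. 0. 0.]
[ 0.604 -0.39   0.12  -1.632] d [  11.4 -235.9   -0. ] r [ 0.     0.    -1.609]
```

Request:
jog_arm:
  targets:
    - {"dx":15,"dy":-12,"dz":28,"rx":0,"ry":0,"rz":0.055,"gripper":0}
    - {"dx":31,"dy":-25,"dz":56,"rx":0,"ry":0,"rz":0.055,"gripper":0}
    - {"dx":46,"dy":-37,"dz":80,"rx":0,"ry":0,"rz":0.055,"gripper":0}
    - {"dx":62,"dy":-49,"dz":105,"rx":0,"ry":0,"rz":0.055,"gripper":0}
    - {"dx":77,"dy":-61.5,"dz":125,"rx":0,"ry":0,"rz":0.055,"gripper":0}
    - {"dx":77,"dy":-61.5,"dz":140,"rx":0,"ry":0,"rz":0.055,"gripper":0}
    - {"dx":77,"dy":-61.5,"dz":149,"rx":0,"ry":0,"rz":0.055,"gripper":0}
    - {"dx":77,"dy":-61.5,"dz":149,"rx":0,"ry":0,"rz":0.055,"gripper":0}

```text
t: 36.02
eef_pos: [0.6379, -0.1558, 0.1073]
ee_rot: [-3.141, -0.002, 3.048]
force: [-0.7, 0.5, 0.2]
width: 0.0875
gripper_force: 0.0
```

Request:
jog_arm:
  force: 30
  targets:
    - {"dx":0,"dy":0,"dz":20,"rx":0,"ry":0,"rz":0,"gripper":0}
    - {"dx":0,"dy":0,"dz":40,"rx":0,"ry":0,"rz":0,"gripper":0}
    - {"dx":0,"dy":0,"dz":55,"rx":0,"ry":0,"rz":0,"gripper":0}
    - {"dx":0,"dy":0,"dz":60,"rx":0,"ry":0,"rz":0,"gripper":0}
    - {"dx":0,"dy":0,"dz":60,"rx":0,"ry":0,"rz":0,"gripper":1}
    - {"dx":0,"dy":0,"dz":60,"rx":0,"ry":0,"rz":0,"gripper":1}
    - {"dx":0,"dy":0,"dz":60,"rx":0,"ry":0,"rz":0,"gripper":1}
    - {"dx":0,"dy":0,"dz":60,"rx":0,"ry":0,"rz":0,"gripper":1}

```text
t: 36.68
eef_pos: [0.6397, -0.1555, 0.0504]
ee_rot: [3.141, 0.002, 3.047]
force: [-0.1, -0.1, 0.1]
width: 0.0665
gripper_force: 0.0
```

Request:
jog_arm:
  targets:
    - {"dx":0,"dy":0,"dz":0,"rx":0,"ry":0,"rz":0,"gripper":1}
    - {"dx":0,"dy":0,"dz":0,"rx":0,"ry":0,"rz":0,"gripper":1}
    - {"dx":0,"dy":0,"dz":-10,"rx":0,"ry":0,"rz":0,"gripper":1}
    - {"dx":0,"dy":0,"dz":-25,"rx":0,"ry":0,"rz":0,"gripper":1}
    - {"dx":0,"dy":0,"dz":-42,"rx":0,"ry":0,"rz":0,"gripper":1}
    - {"dx":0,"dy":0,"dz":-58,"rx":0,"ry":0,"rz":0,"gripper":1}
    - {"dx":0,"dy":0,"dz":-68,"rx":0,"ry":0,"rz":0,"gripper":1}
    - {"dx":0,"dy":0,"dz":-70,"rx":0,"ry":0,"rz":0,"gripper":1}

```text
t: 37.35
eef_pos: [0.6394, -0.1555, 0.1211]
ee_rot: [3.141, 0.003, 3.046]
force: [1.0, -0.6, -4.5]
width: 0.0634
gripper_force: 30.0
```

Request:
jog_arm:
  targets:
    - {"dx":1,"dy":-20,"dz":0,"rx":0,"ry":0,"rz":-0.1,"gripper":1}
    - {"dx":2,"dy":-45,"dz":0,"rx":0,"ry":0,"rz":-0.2,"gripper":1}
    - {"dx":4,"dy":-70,"dz":0,"rx":0,"ry":0,"rz":-0.31,"gripper":1}
    - {"dx":5,"dy":-95,"dz":0,"rx":0,"ry":0,"rz":-0.42,"gripper":1}
    - {"dx":6,"dy":-120,"dz":0,"rx":0,"ry":0,"rz":-0.53,"gripper":1}
    - {"dx":8,"dy":-145,"dz":0,"rx":0,"ry":0,"rz":-0.64,"gripper":1}
    - {"dx":9,"dy":-170,"dz":0,"rx":0,"ry":0,"rz":-0.75,"gripper":1}
    - {"dx":9,"dy":-190,"dz":0,"rx":0,"ry":0,"rz":-0.85,"gripper":1}

```text
t: 38.02
eef_pos: [0.6103, -0.3452, 0.1175]
ee_rot: [3.139, -0.001, -2.382]
force: [0.7, 0.8, -3.3]
width: 0.0635
gripper_force: 30.0
```

Run:
```python
from h import *
plan([(.604,-.39,.12,-1.632),(.604,-.39,.056,-1.632)])
```

```text
{'t': 38.017, 'q': [-0.238, 0.498, -0.081, -0.001, -0.994, -0.573], 'eef_pos': [0.61, -0.345, 0.118], 'ee_rot': [3.139, -0.001, -2.382], 'force': [0.688, 0.757, -3.304], 'width': 0.063, 'gripper_force': 29.995}
[ 0.604 -0.39   0.12  -1.632] d [ 35.5 -28.2  -2.5] r [ 0.002 -0.    -0.75 ]
[ 0.604 -0.39   0.056 -1.632] d [ 0. -0. 64.] r [0. 0. 0.]
```

Request:
jog_arm:
  targets:
    - {"dx":9,"dy":-7,"dz":0,"rx":0,"ry":0,"rz":-0.12,"gripper":1}
    - {"dx":18,"dy":-14,"dz":0,"rx":0,"ry":0,"rz":-0.24,"gripper":1}
    - {"dx":27,"dy":-21,"dz":0,"rx":0,"ry":0,"rz":-0.36,"gripper":1}
    - {"dx":35.5,"dy":-28,"dz":0,"rx":0,"ry":0,"rz":-0.48,"gripper":1}
    - {"dx":35.5,"dy":-28,"dz":0,"rx":0,"ry":0,"rz":-0.6,"gripper":1}
    - {"dx":35.5,"dy":-28,"dz":0,"rx":0,"ry":0,"rz":-0.7,"gripper":1}
    - {"dx":35.5,"dy":-28,"dz":0,"rx":0,"ry":0,"rz":-0.75,"gripper":1}
    - {"dx":35.5,"dy":-28,"dz":0,"rx":0,"ry":0,"rz":-0.75,"gripper":1}

```text
t: 38.68
eef_pos: [0.6042, -0.3882, 0.1174]
ee_rot: [3.139, 0.001, -1.635]
force: [-0.7, -0.7, -3.2]
width: 0.0635
gripper_force: 30.0
```

Request:
jog_arm:
  targets:
    - {"dx":0,"dy":0,"dz":15,"rx":0,"ry":0,"rz":0,"gripper":1}
    - {"dx":0,"dy":0,"dz":30,"rx":0,"ry":0,"rz":0,"gripper":1}
    - {"dx":0,"dy":0,"dz":42,"rx":0,"ry":0,"rz":0,"gripper":1}
    - {"dx":0,"dy":0,"dz":50,"rx":0,"ry":0,"rz":0,"gripper":1}
    - {"dx":0,"dy":0,"dz":55,"rx":0,"ry":0,"rz":0,"gripper":1}
    - {"dx":0,"dy":0,"dz":58,"rx":0,"ry":0,"rz":0,"gripper":1}
    - {"dx":0,"dy":0,"dz":59,"rx":0,"ry":0,"rz":0,"gripper":1}
    - {"dx":0,"dy":0,"dz":60,"rx":0,"ry":0,"rz":0,"gripper":1}

```text
t: 39.35
eef_pos: [0.6054, -0.3887, 0.0593]
ee_rot: [-3.141, -0.0, -1.637]
force: [-0.9, 0.2, -4.1]
width: 0.064
gripper_force: 30.0
```

Request:
jog_arm:
  targets:
    - {"dx":0,"dy":0,"dz":1,"rx":0,"ry":0,"rz":0,"gripper":1}
    - {"dx":0,"dy":0,"dz":2,"rx":0,"ry":0,"rz":0,"gripper":1}
    - {"dx":0,"dy":0,"dz":3,"rx":0,"ry":0,"rz":0,"gripper":1}
    - {"dx":0,"dy":0,"dz":3,"rx":0,"ry":0,"rz":0,"gripper":1}
    - {"dx":0,"dy":0,"dz":3,"rx":0,"ry":0,"rz":0,"gripper":0}
    - {"dx":0,"dy":0,"dz":3,"rx":0,"ry":0,"rz":0,"gripper":0}
    - {"dx":0,"dy":0,"dz":3,"rx":0,"ry":0,"rz":0,"gripper":0}
    - {"dx":0,"dy":0,"dz":3,"rx":0,"ry":0,"rz":0,"gripper":0}

```text
t: 40.02
eef_pos: [0.6054, -0.3887, 0.0564]
ee_rot: [-3.141, -0.0, -1.637]
force: [0.4, 0.3, -0.6]
width: 0.0839
gripper_force: 0.0
```

Request:
jog_arm:
  targets:
    - {"dx":0,"dy":0,"dz":0,"rx":0,"ry":0,"rz":0,"gripper":0}
    - {"dx":0,"dy":0,"dz":-20,"rx":0,"ry":0,"rz":0,"gripper":0}
    - {"dx":0,"dy":0,"dz":-45,"rx":0,"ry":0,"rz":0,"gripper":0}
    - {"dx":0,"dy":0,"dz":-80,"rx":0,"ry":0,"rz":0.1,"gripper":0}
    - {"dx":-10,"dy":-10,"dz":-100,"rx":0,"ry":0,"rz":0.22,"gripper":0}
    - {"dx":-35,"dy":-20,"dz":-120,"rx":0,"ry":0,"rz":0.34,"gripper":0}
    - {"dx":-65,"dy":-30,"dz":-140,"rx":0,"ry":0,"rz":0.46,"gripper":0}
    - {"dx":-95,"dy":-40,"dz":-150,"rx":0,"ry":0,"rz":0.58,"gripper":0}

```text
t: 40.68
eef_pos: [0.6523, -0.2963, 0.2092]
ee_rot: [-3.138, 0.001, -2.224]
force: [0.8, -0.4, 0.1]
width: 0.0879
gripper_force: 0.0
```

Run:
```python
from h import *
plan([(.70,-.10,.20,3.092),(.6452,-.0208,.11,3.092)])
f=shot('scene'); tray(f); 
for q in ((.604,-.39),(.463,-.136),(.645,-.02)):
    try: tabs(f,q)
    except Exception: print('none')
blobs(f,.046,.075,(.3,.8,-.5,.06),150)
```

```text
{'t': 40.683, 'q': [-0.155, 0.447, 0.057, 0.001, -1.177, -0.498], 'eef_pos': [0.652, -0.296, 0.209], 'ee_rot': [-3.138, 0.001, -2.224], 'force': [0.772, -0.439, 0.139], 'width': 0.088, 'gripper_force': 0.0}
[ 0.7   -0.1    0.2    3.092] d [-184.9   81.4    9.1] r [-0.003  0.003  0.967]
[ 0.645 -0.021  0.11   3.092] d [58.7 76.4 90. ] r [0. 0. 0.]
((622.768310546875, -328.2364501953125), (181.56178283691406, 381.1264953613281), 44.82316589355469) 1047
((611.822265625, -328.9351806640625), (165.0489959716797, 324.8177185058594), 44.82316207885742) 507
((622.0223388671875, -318.9998779296875), (170.1881561279297, 363.26739501953125), 43.47386932373047) 237
c [ 0.6043 -0.3814] wh [117.6  67.4] a 87.8 tab z95 [(65.4, 41), (65.5, 26), (60.0, 4), (64.1, 22)] med 0.0585
c [ 0.4602 -0.1344] wh [119.9  66.4] a 0.0 tab z95 [(60.1, 38), (58.4, 37), (58.3, 46), (59.5, 29)] med 0.0533
c [ 0.6421 -0.0185] wh [ 66.6 126.1] a -4.4 tab z95 [(58.1, 21), (59.3, 33), (60.1, 56), (59.5, 29)] med 0.0539
pix 387 156 312 c [ 604.3 -381.4] wh [117.6  67.4] a 87.8 z [0.051 0.058 0.065]
pix 316 205 473 c [642.1 -18.5] wh [ 66.6 126.1] a 85.6 z [0.048 0.054 0.06 ]
pix 380 212 541 c [ 460.2 -134.4] wh [119.9  66.4] a 0.0 z [0.047 0.053 0.059]
```

Request:
jog_arm:
  targets:
    - {"dx":-24,"dy":10,"dz":0,"rx":0,"ry":0,"rz":0.12,"gripper":0}
    - {"dx":-48,"dy":20,"dz":0,"rx":0,"ry":0,"rz":0.24,"gripper":0}
    - {"dx":-72,"dy":30,"dz":0,"rx":0,"ry":0,"rz":0.36,"gripper":0}
    - {"dx":-95,"dy":40,"dz":0,"rx":0,"ry":0,"rz":0.48,"gripper":0}
    - {"dx":-118,"dy":50,"dz":0,"rx":0,"ry":0,"rz":0.6,"gripper":0}
    - {"dx":-140,"dy":60,"dz":0,"rx":0,"ry":0,"rz":0.72,"gripper":0}
    - {"dx":-163,"dy":70,"dz":0,"rx":0,"ry":0,"rz":0.84,"gripper":0}
    - {"dx":-185,"dy":81,"dz":5,"rx":0,"ry":0,"rz":0.96,"gripper":0}

```text
t: 41.4
eef_pos: [0.6987, -0.0987, 0.202]
ee_rot: [-3.142, 0.002, 3.101]
force: [0.6, 0.2, 0.2]
width: 0.0876
gripper_force: 0.0
```

Request:
jog_arm:
  targets:
    - {"dx":10,"dy":10,"dz":5,"rx":0,"ry":0,"rz":0,"gripper":0}
    - {"dx":25,"dy":25,"dz":15,"rx":0,"ry":0,"rz":0,"gripper":0}
    - {"dx":40,"dy":40,"dz":30,"rx":0,"ry":0,"rz":0,"gripper":0}
    - {"dx":50,"dy":55,"dz":45,"rx":0,"ry":0,"rz":0,"gripper":0}
    - {"dx":58,"dy":65,"dz":60,"rx":0,"ry":0,"rz":0,"gripper":0}
    - {"dx":58,"dy":70,"dz":75,"rx":0,"ry":0,"rz":0,"gripper":0}
    - {"dx":58,"dy":70,"dz":85,"rx":0,"ry":0,"rz":0,"gripper":0}
    - {"dx":58,"dy":70,"dz":90,"rx":0,"ry":0,"rz":0,"gripper":0}

```text
t: 42.07
eef_pos: [0.6418, -0.0278, 0.1096]
ee_rot: [-3.141, -0.002, 3.107]
force: [0.1, 0.1, 0.8]
width: 0.0875
gripper_force: 0.0
```

Run:
```python
from h import *
plan([(.6452,-.0235,.050,3.092)])
```

```text
{'t': 42.067, 'q': [0.26, 0.421, -0.233, -0.0, -0.918, -1.865], 'eef_pos': [0.642, -0.028, 0.11], 'ee_rot': [-3.141, -0.002, 3.107], 'force': [0.107, 0.099, 0.756], 'width': 0.088, 'gripper_force': 0.0}
[ 0.645 -0.024  0.05   3.092] d [-3.3  4.4 59.6] r [-0.    -0.002  0.015]
```

Request:
jog_arm:
  targets:
    - {"dx":-3,"dy":4,"dz":20,"rx":0,"ry":0,"rz":0.015,"gripper":0}
    - {"dx":-3,"dy":4,"dz":40,"rx":0,"ry":0,"rz":0.015,"gripper":0}
    - {"dx":-3,"dy":4,"dz":54,"rx":0,"ry":0,"rz":0.015,"gripper":0}
    - {"dx":-3,"dy":4,"dz":60,"rx":0,"ry":0,"rz":0.015,"gripper":0}
    - {"dx":-3,"dy":4,"dz":60,"rx":0,"ry":0,"rz":0.015,"gripper":1}
    - {"dx":-3,"dy":4,"dz":60,"rx":0,"ry":0,"rz":0.015,"gripper":1}
    - {"dx":-3,"dy":4,"dz":60,"rx":0,"ry":0,"rz":0.015,"gripper":1}
    - {"dx":-3,"dy":4,"dz":60,"rx":0,"ry":0,"rz":0.015,"gripper":1}

```text
t: 42.73
eef_pos: [0.6466, -0.0238, 0.0523]
ee_rot: [3.141, 0.002, 3.091]
force: [-0.5, 2.8, 0.6]
width: 0.0665
gripper_force: 1.4
```

Request:
jog_arm:
  targets:
    - {"dx":0,"dy":0,"dz":0,"rx":0,"ry":0,"rz":0,"gripper":1}
    - {"dx":0,"dy":0,"dz":0,"rx":0,"ry":0,"rz":0,"gripper":1}
    - {"dx":0,"dy":0,"dz":-10,"rx":0,"ry":0,"rz":0,"gripper":1}
    - {"dx":0,"dy":-5,"dz":-25,"rx":0,"ry":0,"rz":0,"gripper":1}
    - {"dx":0,"dy":-15,"dz":-45,"rx":0,"ry":0,"rz":0,"gripper":1}
    - {"dx":0,"dy":-30,"dz":-60,"rx":0,"ry":0,"rz":0,"gripper":1}
    - {"dx":0,"dy":-50,"dz":-70,"rx":0,"ry":0,"rz":0,"gripper":1}
    - {"dx":0,"dy":-70,"dz":-75,"rx":0,"ry":0,"rz":0,"gripper":1}

```text
t: 43.4
eef_pos: [0.642, -0.0945, 0.1279]
ee_rot: [3.141, 0.001, 3.092]
force: [0.8, -0.6, -3.8]
width: 0.0634
gripper_force: 30.0
```

Run:
```python
from h import *
plan([(.60,-.24,.125,3.092+.8),(.498,-.384,.125,-1.632),(.498,-.384,.056,-1.632)])
```

```text
{'t': 43.4, 'q': [0.154, 0.411, -0.202, 0.0, -0.957, -1.774], 'eef_pos': [0.642, -0.094, 0.128], 'ee_rot': [3.141, 0.001, 3.092], 'force': [0.795, -0.579, -3.757], 'width': 0.063, 'gripper_force': 29.999}
[ 0.6   -0.24   0.125  3.892] d [  34.7 -147.4    2.9] r [-0.     0.001 -0.8  ]
[ 0.498 -0.384  0.125 -1.632] d [172.8 -35.8  -0. ] r [-0.     0.    -0.759]
[ 0.498 -0.384  0.056 -1.632] d [ 0. -0. 69.] r [0. 0. 0.]
```

Request:
jog_arm:
  targets:
    - {"dx":4,"dy":-18,"dz":0,"rx":0,"ry":0,"rz":-0.1,"gripper":1}
    - {"dx":8,"dy":-37,"dz":0,"rx":0,"ry":0,"rz":-0.2,"gripper":1}
    - {"dx":13,"dy":-55,"dz":0,"rx":0,"ry":0,"rz":-0.3,"gripper":1}
    - {"dx":17,"dy":-74,"dz":0,"rx":0,"ry":0,"rz":-0.4,"gripper":1}
    - {"dx":22,"dy":-92,"dz":0,"rx":0,"ry":0,"rz":-0.5,"gripper":1}
    - {"dx":26,"dy":-110,"dz":0,"rx":0,"ry":0,"rz":-0.6,"gripper":1}
    - {"dx":30,"dy":-129,"dz":0,"rx":0,"ry":0,"rz":-0.7,"gripper":1}
    - {"dx":35,"dy":-147,"dz":0,"rx":0,"ry":0,"rz":-0.8,"gripper":1}

```text
t: 44.07
eef_pos: [0.5985, -0.2399, 0.1258]
ee_rot: [3.14, -0.001, -2.387]
force: [0.4, 0.2, -3.1]
width: 0.0635
gripper_force: 30.0
```

Request:
jog_arm:
  targets:
    - {"dx":22,"dy":-4,"dz":0,"rx":0,"ry":0,"rz":-0.1,"gripper":1}
    - {"dx":44,"dy":-9,"dz":0,"rx":0,"ry":0,"rz":-0.2,"gripper":1}
    - {"dx":66,"dy":-14,"dz":0,"rx":0,"ry":0,"rz":-0.3,"gripper":1}
    - {"dx":88,"dy":-18,"dz":0,"rx":0,"ry":0,"rz":-0.4,"gripper":1}
    - {"dx":110,"dy":-23,"dz":0,"rx":0,"ry":0,"rz":-0.5,"gripper":1}
    - {"dx":132,"dy":-27,"dz":0,"rx":0,"ry":0,"rz":-0.6,"gripper":1}
    - {"dx":154,"dy":-32,"dz":0,"rx":0,"ry":0,"rz":-0.7,"gripper":1}
    - {"dx":173,"dy":-36,"dz":0,"rx":0,"ry":0,"rz":-0.76,"gripper":1}

```text
t: 44.73
eef_pos: [0.4957, -0.384, 0.1259]
ee_rot: [3.14, 0.001, -1.627]
force: [0.3, -0.5, -3.9]
width: 0.0637
gripper_force: 30.0
```

Run:
```python
from h import *
plan([(.498,-.384,.058,-1.632)])
```

```text
{'t': 44.733, 'q': [-0.348, 0.382, -0.253, -0.0, -0.938, 0.292], 'eef_pos': [0.496, -0.384, 0.126], 'ee_rot': [3.14, 0.001, -1.627], 'force': [0.337, -0.503, -3.917], 'width': 0.064, 'gripper_force': 29.997}
[ 0.498 -0.384  0.058 -1.632] d [-0.1 -2.4 67.9] r [0.002 0.001 0.005]
```

Request:
jog_arm:
  targets:
    - {"dx":0,"dy":-2,"dz":18,"rx":0,"ry":0,"rz":0,"gripper":1}
    - {"dx":0,"dy":-2,"dz":35,"rx":0,"ry":0,"rz":0,"gripper":1}
    - {"dx":0,"dy":-2,"dz":48,"rx":0,"ry":0,"rz":0,"gripper":1}
    - {"dx":0,"dy":-2,"dz":57,"rx":0,"ry":0,"rz":0,"gripper":1}
    - {"dx":0,"dy":-2,"dz":63,"rx":0,"ry":0,"rz":0,"gripper":1}
    - {"dx":0,"dy":-2,"dz":66,"rx":0,"ry":0,"rz":0,"gripper":1}
    - {"dx":0,"dy":-2,"dz":67,"rx":0,"ry":0,"rz":0,"gripper":1}
    - {"dx":0,"dy":-2,"dz":68,"rx":0,"ry":0,"rz":0,"gripper":1}

```text
t: 45.4
eef_pos: [0.5, -0.3834, 0.0584]
ee_rot: [-3.141, -0.0, -1.631]
force: [-0.9, 0.1, -3.5]
width: 0.0637
gripper_force: 30.0
```

Request:
jog_arm:
  targets:
    - {"dx":0,"dy":0,"dz":1,"rx":0,"ry":0,"rz":0,"gripper":1}
    - {"dx":0,"dy":0,"dz":1,"rx":0,"ry":0,"rz":0,"gripper":1}
    - {"dx":0,"dy":0,"dz":1,"rx":0,"ry":0,"rz":0,"gripper":0}
    - {"dx":0,"dy":0,"dz":1,"rx":0,"ry":0,"rz":0,"gripper":0}
    - {"dx":0,"dy":0,"dz":1,"rx":0,"ry":0,"rz":0,"gripper":0}
    - {"dx":0,"dy":0,"dz":1,"rx":0,"ry":0,"rz":0,"gripper":0}
    - {"dx":0,"dy":0,"dz":1,"rx":0,"ry":0,"rz":0,"gripper":0}
    - {"dx":0,"dy":0,"dz":1,"rx":0,"ry":0,"rz":0,"gripper":0}

```text
t: 46.07
eef_pos: [0.4997, -0.3834, 0.0571]
ee_rot: [-3.141, -0.0, -1.632]
force: [0.8, 0.6, -0.2]
width: 0.0874
gripper_force: 0.0
```

Request:
jog_arm:
  targets:
    - {"dx":0,"dy":0,"dz":-15,"rx":0,"ry":0,"rz":0,"gripper":0}
    - {"dx":0,"dy":0,"dz":-35,"rx":0,"ry":0,"rz":0,"gripper":0}
    - {"dx":0,"dy":0,"dz":-65,"rx":0,"ry":0,"rz":0.0,"gripper":0}
    - {"dx":0,"dy":0,"dz":-90,"rx":0,"ry":0,"rz":0.1,"gripper":0}
    - {"dx":-20,"dy":-10,"dz":-110,"rx":0,"ry":0,"rz":0.22,"gripper":0}
    - {"dx":-50,"dy":-20,"dz":-120,"rx":0,"ry":0,"rz":0.34,"gripper":0}
    - {"dx":-80,"dy":-30,"dz":-130,"rx":0,"ry":0,"rz":0.46,"gripper":0}
    - {"dx":-110,"dy":-40,"dz":-130,"rx":0,"ry":0,"rz":0.58,"gripper":0}

```text
t: 46.73
eef_pos: [0.5476, -0.2754, 0.1896]
ee_rot: [-3.138, 0.001, -2.218]
force: [0.7, 0.1, 0.1]
width: 0.0877
gripper_force: 0.0
```

Run:
```python
from h import *
plan([(.56,-.136,.18,3.1416),(.463,-.136,.11,3.1416)])
f=shot('scene'); blobs(f,.046,.075,(.3,.8,-.5,.06),150)
```

```text
{'t': 46.733, 'q': [-0.147, 0.299, -0.216, 0.001, -1.052, -0.5], 'eef_pos': [0.548, -0.275, 0.19], 'ee_rot': [-3.138, 0.001, -2.218], 'force': [0.68, 0.064, 0.13], 'width': 0.088, 'gripper_force': 0.0}
[ 0.56  -0.136  0.18   3.142] d [-118.7   74.2    9.5] r [-0.003  0.003  0.923]
[ 0.463 -0.136  0.11   3.142] d [97.  0. 70.] r [0. 0. 0.]
pix 382 158 155 c [ 606.8 -351.6] wh [62.9 56.6] a 0.2 z [0.05  0.059 0.066]
pix 410 168 338 c [ 504.9 -386.8] wh [125.7  65.7] a 86.9 z [0.05  0.058 0.064]
pix 380 212 533 c [ 460.4 -134.1] wh [121.   68.1] a 2.5 z [0.048 0.054 0.059]
```

Request:
jog_arm:
  targets:
    - {"dx":-15,"dy":9,"dz":0,"rx":0,"ry":0,"rz":0.12,"gripper":0}
    - {"dx":-30,"dy":19,"dz":0,"rx":0,"ry":0,"rz":0.24,"gripper":0}
    - {"dx":-45,"dy":28,"dz":0,"rx":0,"ry":0,"rz":0.36,"gripper":0}
    - {"dx":-60,"dy":37,"dz":0,"rx":0,"ry":0,"rz":0.48,"gripper":0}
    - {"dx":-75,"dy":46,"dz":0,"rx":0,"ry":0,"rz":0.6,"gripper":0}
    - {"dx":-90,"dy":56,"dz":0,"rx":0,"ry":0,"rz":0.72,"gripper":0}
    - {"dx":-105,"dy":65,"dz":0,"rx":0,"ry":0,"rz":0.84,"gripper":0}
    - {"dx":-119,"dy":74,"dz":10,"rx":0,"ry":0,"rz":0.923,"gripper":0}

```text
t: 47.45
eef_pos: [0.5592, -0.1356, 0.1786]
ee_rot: [-3.141, 0.003, -3.14]
force: [0.3, -0.3, 0.2]
width: 0.0876
gripper_force: 0.0
```

Run:
```python
from h import *
f=shot('wrist'); W=cloud(f); m=(W[...,2]>.046)&(W[...,2]<.07)&(W[...,0]<.53)&(W[...,0]>.38)&(W[...,1]<-.07)&(W[...,1]>-.21); print(m.sum(),cv2.minAreaRect((W[m][:,:2]*1000).astype(np.float32)),np.percentile(W[m][:,2],[50,95]))
plan([(.463,-.1365,.11,3.1416),(.463,-.1365,.05,3.1416)])
```

```text
12446 ((466.6374206542969, -138.6125030517578), (114.27620697021484, 64.64724731445312), 0.9702909588813782) [0.05467412 0.05639766]
{'t': 47.5, 'q': [0.106, 0.252, -0.316, -0.001, -1.003, -1.679], 'eef_pos': [0.558, -0.133, 0.176], 'ee_rot': [3.141, -0.0, 3.138], 'force': [-2.269, 2.1, -3.317], 'width': 0.088, 'gripper_force': 0.0}
[ 0.463 -0.136  0.11   3.142] d [95.  -3.5 65.6] r [ 0.001 -0.    -0.003]
[ 0.463 -0.136  0.05   3.142] d [ 0. -0. 60.] r [0. 0. 0.]
```

Request:
jog_arm:
  targets:
    - {"dx":20,"dy":-2,"dz":5,"rx":0,"ry":0,"rz":0,"gripper":0}
    - {"dx":40,"dy":-4,"dz":15,"rx":0,"ry":0,"rz":0,"gripper":0}
    - {"dx":60,"dy":-4,"dz":30,"rx":0,"ry":0,"rz":0,"gripper":0}
    - {"dx":80,"dy":-4,"dz":45,"rx":0,"ry":0,"rz":0,"gripper":0}
    - {"dx":95,"dy":-4,"dz":55,"rx":0,"ry":0,"rz":0,"gripper":0}
    - {"dx":95,"dy":-4,"dz":65,"rx":0,"ry":0,"rz":0,"gripper":0}
    - {"dx":95,"dy":-4,"dz":85,"rx":0,"ry":0,"rz":0,"gripper":0}
    - {"dx":95,"dy":-4,"dz":100,"rx":0,"ry":0,"rz":0,"gripper":0}

```text
t: 48.17
eef_pos: [0.4629, -0.1411, 0.0764]
ee_rot: [3.141, 0.001, -3.134]
force: [-0.2, -0.8, -0.3]
width: 0.088
gripper_force: 0.0
```

Request:
jog_arm:
  targets:
    - {"dx":0,"dy":0,"dz":15,"rx":0,"ry":0,"rz":0,"gripper":0}
    - {"dx":0,"dy":0,"dz":26,"rx":0,"ry":0,"rz":0,"gripper":0}
    - {"dx":0,"dy":0,"dz":26,"rx":0,"ry":0,"rz":0,"gripper":1}
    - {"dx":0,"dy":0,"dz":26,"rx":0,"ry":0,"rz":0,"gripper":1}
    - {"dx":0,"dy":0,"dz":26,"rx":0,"ry":0,"rz":0,"gripper":1}
    - {"dx":0,"dy":0,"dz":26,"rx":0,"ry":0,"rz":0,"gripper":1}
    - {"dx":0,"dy":0,"dz":26,"rx":0,"ry":0,"rz":0,"gripper":1}
    - {"dx":0,"dy":0,"dz":26,"rx":0,"ry":0,"rz":0,"gripper":1}

```text
t: 48.83
eef_pos: [0.4639, -0.1409, 0.0518]
ee_rot: [3.141, 0.002, -3.135]
force: [0.0, 2.1, 4.9]
width: 0.0635
gripper_force: 30.0
```

Request:
jog_arm:
  targets:
    - {"dx":0,"dy":0,"dz":0,"rx":0,"ry":0,"rz":0,"gripper":1}
    - {"dx":0,"dy":0,"dz":-10,"rx":0,"ry":0,"rz":0,"gripper":1}
    - {"dx":0,"dy":0,"dz":-25,"rx":0,"ry":0,"rz":0,"gripper":1}
    - {"dx":0,"dy":0,"dz":-45,"rx":0,"ry":0,"rz":0,"gripper":1}
    - {"dx":0,"dy":0,"dz":-60,"rx":0,"ry":0,"rz":0,"gripper":1}
    - {"dx":0,"dy":0,"dz":-72,"rx":0,"ry":0,"rz":0,"gripper":1}
    - {"dx":0,"dy":0,"dz":-78,"rx":0,"ry":0,"rz":0,"gripper":1}
    - {"dx":0,"dy":0,"dz":-80,"rx":0,"ry":0,"rz":0,"gripper":1}

```text
t: 49.5
eef_pos: [0.4632, -0.141, 0.1316]
ee_rot: [3.141, 0.001, -3.135]
force: [0.5, -0.6, -4.3]
width: 0.0635
gripper_force: 30.0
```

Run:
```python
from h import *
plan([(.425,-.26,.13,3.1416+.8),(.392,-.378,.13,-1.632)])
```

```text
{'t': 49.5, 'q': [0.112, 0.159, -0.56, -0.0, -0.851, -1.676], 'eef_pos': [0.463, -0.141, 0.132], 'ee_rot': [3.141, 0.001, -3.135], 'force': [0.526, -0.582, -4.33], 'width': 0.063, 'gripper_force': 29.999}
[ 0.425 -0.26   0.13   3.942] d [  39.  -118.7    1.5] r [-0.     0.001 -0.793]
[ 0.392 -0.378  0.13  -1.632] d [107.6 -58.5  -0. ] r [-0.    0.   -0.71]
```

Request:
jog_arm:
  targets:
    - {"dx":5,"dy":-15,"dz":0,"rx":0,"ry":0,"rz":-0.1,"gripper":1}
    - {"dx":10,"dy":-30,"dz":0,"rx":0,"ry":0,"rz":-0.2,"gripper":1}
    - {"dx":15,"dy":-45,"dz":0,"rx":0,"ry":0,"rz":-0.3,"gripper":1}
    - {"dx":20,"dy":-60,"dz":0,"rx":0,"ry":0,"rz":-0.4,"gripper":1}
    - {"dx":25,"dy":-75,"dz":0,"rx":0,"ry":0,"rz":-0.5,"gripper":1}
    - {"dx":30,"dy":-90,"dz":0,"rx":0,"ry":0,"rz":-0.6,"gripper":1}
    - {"dx":35,"dy":-105,"dz":0,"rx":0,"ry":0,"rz":-0.7,"gripper":1}
    - {"dx":39,"dy":-119,"dz":0,"rx":0,"ry":0,"rz":-0.793,"gripper":1}

```text
t: 50.17
eef_pos: [0.4236, -0.2608, 0.1297]
ee_rot: [3.139, -0.001, -2.337]
force: [0.5, -1.1, -3.2]
width: 0.0638
gripper_force: 30.0
```

Request:
jog_arm:
  targets:
    - {"dx":13,"dy":-7,"dz":0,"rx":0,"ry":0,"rz":-0.1,"gripper":1}
    - {"dx":27,"dy":-15,"dz":0,"rx":0,"ry":0,"rz":-0.2,"gripper":1}
    - {"dx":41,"dy":-22,"dz":0,"rx":0,"ry":0,"rz":-0.3,"gripper":1}
    - {"dx":54,"dy":-29,"dz":0,"rx":0,"ry":0,"rz":-0.4,"gripper":1}
    - {"dx":67,"dy":-36,"dz":0,"rx":0,"ry":0,"rz":-0.5,"gripper":1}
    - {"dx":81,"dy":-44,"dz":0,"rx":0,"ry":0,"rz":-0.6,"gripper":1}
    - {"dx":95,"dy":-52,"dz":0,"rx":0,"ry":0,"rz":-0.66,"gripper":1}
    - {"dx":107,"dy":-58,"dz":0,"rx":0,"ry":0,"rz":-0.71,"gripper":1}

```text
t: 50.83
eef_pos: [0.391, -0.378, 0.1295]
ee_rot: [3.139, 0.001, -1.629]
force: [0.5, -0.4, -3.7]
width: 0.0635
gripper_force: 30.0
```

Run:
```python
from h import *
plan([(.391,-.378,.0575,-1.632)])
```

```text
{'t': 50.833, 'q': [-0.408, 0.256, -0.434, -0.0, -0.883, 0.35], 'eef_pos': [0.391, -0.378, 0.129], 'ee_rot': [3.139, 0.001, -1.629], 'force': [0.466, -0.389, -3.668], 'width': 0.063, 'gripper_force': 29.999}
[ 0.391 -0.378  0.058 -1.632] d [ 0.1 -0.2 72. ] r [0.002 0.001 0.003]
```

Request:
jog_arm:
  targets:
    - {"dx":0,"dy":0,"dz":18,"rx":0,"ry":0,"rz":0,"gripper":1}
    - {"dx":0,"dy":0,"dz":36,"rx":0,"ry":0,"rz":0,"gripper":1}
    - {"dx":0,"dy":0,"dz":50,"rx":0,"ry":0,"rz":0,"gripper":1}
    - {"dx":0,"dy":0,"dz":60,"rx":0,"ry":0,"rz":0,"gripper":1}
    - {"dx":0,"dy":0,"dz":67,"rx":0,"ry":0,"rz":0,"gripper":1}
    - {"dx":0,"dy":0,"dz":70,"rx":0,"ry":0,"rz":0,"gripper":1}
    - {"dx":0,"dy":0,"dz":71,"rx":0,"ry":0,"rz":0,"gripper":1}
    - {"dx":0,"dy":0,"dz":72,"rx":0,"ry":0,"rz":0,"gripper":1}

```text
t: 51.5
eef_pos: [0.3923, -0.3775, 0.0592]
ee_rot: [-3.141, -0.0, -1.631]
force: [-0.2, 0.5, -3.5]
width: 0.0636
gripper_force: 30.0
```

Request:
jog_arm:
  targets:
    - {"dx":0,"dy":0,"dz":1,"rx":0,"ry":0,"rz":0,"gripper":1}
    - {"dx":0,"dy":0,"dz":1,"rx":0,"ry":0,"rz":0,"gripper":1}
    - {"dx":0,"dy":0,"dz":1,"rx":0,"ry":0,"rz":0,"gripper":0}
    - {"dx":0,"dy":0,"dz":1,"rx":0,"ry":0,"rz":0,"gripper":0}
    - {"dx":0,"dy":0,"dz":1,"rx":0,"ry":0,"rz":0,"gripper":0}
    - {"dx":0,"dy":0,"dz":1,"rx":0,"ry":0,"rz":0,"gripper":0}
    - {"dx":0,"dy":0,"dz":1,"rx":0,"ry":0,"rz":0,"gripper":0}
    - {"dx":0,"dy":0,"dz":1,"rx":0,"ry":0,"rz":0,"gripper":0}

```text
t: 52.17
eef_pos: [0.3921, -0.3775, 0.0581]
ee_rot: [-3.141, -0.0, -1.632]
force: [-0.3, -0.4, 0.4]
width: 0.0873
gripper_force: 0.0
```

Request:
jog_arm:
  targets:
    - {"dx":0,"dy":0,"dz":-15,"rx":0,"ry":0,"rz":0,"gripper":0}
    - {"dx":0,"dy":0,"dz":-35,"rx":0,"ry":0,"rz":0,"gripper":0}
    - {"dx":0,"dy":0,"dz":-65,"rx":0,"ry":0,"rz":0,"gripper":0}
    - {"dx":0,"dy":0,"dz":-100,"rx":0,"ry":0,"rz":0,"gripper":0}
    - {"dx":-30,"dy":-10,"dz":-125,"rx":0,"ry":0,"rz":0,"gripper":0}
    - {"dx":-65,"dy":-20,"dz":-145,"rx":0,"ry":0,"rz":0,"gripper":0}
    - {"dx":-100,"dy":-30,"dz":-155,"rx":0,"ry":0,"rz":0,"gripper":0}
    - {"dx":-138,"dy":-40,"dz":-160,"rx":0,"ry":0,"rz":0,"gripper":0}

```text
t: 52.83
eef_pos: [0.4413, -0.2414, 0.2202]
ee_rot: [-3.138, -0.001, -1.633]
force: [1.6, 0.3, 0.1]
width: 0.0876
gripper_force: 0.0
```

Request:
jog_arm:
  targets:
    - {"dx":-38,"dy":-10,"dz":-10,"rx":0,"ry":0,"rz":0,"gripper":0}
    - {"dx":-76,"dy":-20,"dz":-20,"rx":0,"ry":0,"rz":0,"gripper":0}
    - {"dx":-110,"dy":-30,"dz":-30,"rx":0,"ry":0,"rz":0,"gripper":0}
    - {"dx":-145,"dy":-40,"dz":-40,"rx":0,"ry":0,"rz":0,"gripper":0}
    - {"dx":-170,"dy":-50,"dz":-40,"rx":0,"ry":0,"rz":0,"gripper":0}
    - {"dx":-170,"dy":-50,"dz":-40,"rx":0,"ry":0,"rz":0,"gripper":0}
    - {"dx":-170,"dy":-50,"dz":-40,"rx":0,"ry":0,"rz":0,"gripper":0}
    - {"dx":-170,"dy":-50,"dz":-40,"rx":0,"ry":0,"rz":0,"gripper":0}

```text
t: 53.5
eef_pos: [0.5003, -0.0755, 0.2577]
ee_rot: [3.141, -0.0, -1.631]
force: [0.9, -0.0, 0.2]
width: 0.0877
gripper_force: 0.0
```

Run:
```python
from h import *
st()
T=np.array([.4995,-.384]);r=np.deg2rad(86.5);tx=np.array([np.cos(r),np.sin(r)]);ty=np.array([-tx[1],tx[0]])
for n in('scene','top'):
    f=shot(n,'end_'+n+'.png'); print(n)
    for P,c,wh,a in blobs(f,.046,.075,(.3,.8,-.5,.06),150): print('   tray xy',np.round([(np.array(c)/1e3-T)@tx,(np.array(c)/1e3-T)@ty],3))
    for q in ((.605,-.388),(.5,-.384),(.391,-.378)):
        try: tabs(f,q)
        except Exception: print('none')
    W=cloud(f); d=W[...,:2]-O; X=d@cx; Yc=d@cy; Z=W[...,2]
    m=(Z>.217)&(Z<.232)&(X<-.15)&(X>-.4)&(Yc>.05)&(Yc<.2); P=np.c_[X[m],Yc[m]]-H; vx,vy,_,_=cv2.fitLine((P*1e3).astype(np.float32),cv2.DIST_L2,0,.01,.01).ravel(); print('door',m.sum(),'theta~',np.arctan2(abs(vx),-np.sign(vx)*-vy*-1))
    print('  door dir',vx,vy)
    c=(Z>.253)&(Z<.272)&(abs(X+.082)<.03)&(abs(Yc)<.07); print('cap',c.sum(),np.median(Yc[c]) if c.any() else 0)
im=cv2.imread('pics/end_scene.png')[120:380,180:500]; cv2.imwrite('pics/end_c.png',cv2.resize(im,None,fx=2.3,fy=2.3,interpolation=2))
```

```text
{'t': 53.5, 'q': [0.239, 0.072, -0.339, -0.0, -1.161, -0.299], 'eef_pos': [0.5, -0.075, 0.258], 'ee_rot': [3.141, -0.0, -1.631], 'force': [0.862, -0.032, 0.248], 'width': 0.088, 'gripper_force': 0.0}
scene
pix 413 166 449 c [ 506.3 -390.8] wh [125.7  67.6] a 84.6 z [0.05  0.058 0.063]
pix 439 183 489 c [ 390.  -375.6] wh [129.8  67.3] a 88.0 z [0.05  0.058 0.064]
   tray xy [-0.006 -0.007]
   tray xy [0.002 0.11 ]
c [ 0.6022 -0.4206] wh [59.  66.8] a -5.3 tab z95 [(63.8, 19)] med 0.0565
c [ 0.5063 -0.3908] wh [125.7  67.6] a 84.6 tab z95 [(63.3, 52), (63.7, 27), (62.8, 28), (64.8, 21)] med 0.0578
c [ 0.39   -0.3756] wh [129.8  67.3] a 88.0 tab z95 [(62.2, 57), (64.1, 34), (64.4, 34), (62.4, 23)] med 0.0576
door 747 theta~ 1.4170681
  door dir 0.98820704 -0.15312351
cap 35 -0.023285370411632617
top
pix 409 163 303 c [ 608.8 -369.8] wh [86.  65.8] a 87.1 z [0.053 0.062 0.071]
pix 420 184 297 c [ 510.1 -371.9] wh [80.7 65.2] a 86.2 z [0.051 0.061 0.069]
pix 430 210 371 c [ 395.2 -364.1] wh [98.5 64.8] a 85.7 z [0.05  0.06  0.068]
   tray xy [ 0.021 -0.108]
   tray xy [ 0.013 -0.01 ]
   tray xy [0.014 0.105]
c [ 0.6088 -0.3698] wh [86.  65.8] a 87.1 tab z95 [(69.2, 7), (67.3, 27), (67.8, 22)] med 0.0619
c [ 0.5101 -0.3719] wh [80.7 65.2] a 86.2 tab z95 [(68.0, 25), (67.6, 25)] med 0.0606
c [ 0.3952 -0.3641] wh [98.5 64.8] a 85.7 tab z95 [(68.1, 19), (67.7, 25), (64.3, 14), (70.3, 30)] med 0.0598
door 409 theta~ 1.425576
  door dir 0.98947406 -0.14471056
cap 26 -0.022151183023325256
```

View pics/end_c.png

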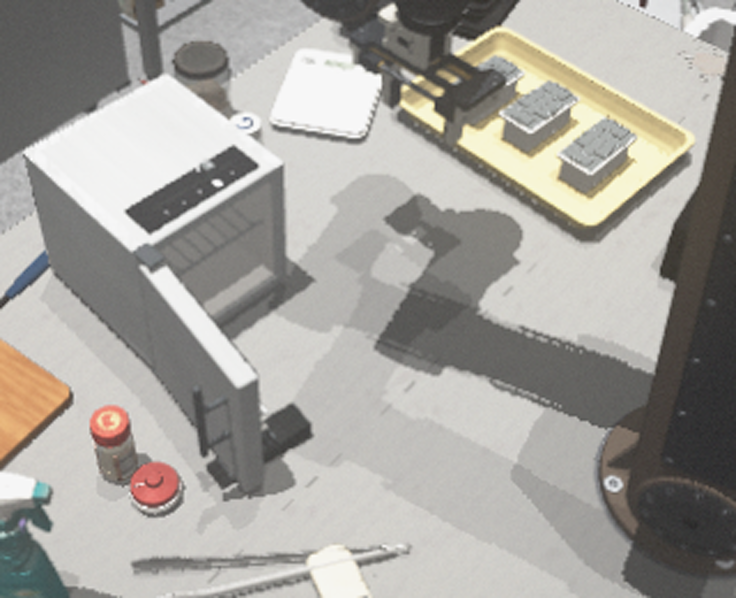

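The closing crop shows the wedge under the open door near its free edge at (265,445), with its tip out at the far side. The three tubs stand upright on the tray with tabs flat at (495,85), (540,115) and (600,155), and the cap is at the bar. The robot is clear of everything.

```bash
python3 -c "
from station import arm
print(arm.job_done())"
```

```text
the job is handed in; nothing more can be done
None
```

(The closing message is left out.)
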